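Clear the bonding bench: nest the vessels, rack the plates

ROBOT

A 6-joint arm with a two-finger parallel gripper is mounted at the origin on the work surface. World frame = base frame: x ahead of the robot, y to its left, z up, the work surface at z = 0. Lengths are in m, angles in degrees, forces in N, time in s.
With the tool pointing down it reaches from about 0.4 to 0.825 m from the base axis. Payload 7 kg.
Tool frame: the origin (TCP) lies at the centre of the arm's flange, where the gripper is bolted on; the fingertips stand 178 mm ahead of it and the grasp point (between the pads) lies 159 mm ahead of it; x points along the fingers, y is the direction in which the jaws open and shut, and the axes are right-handed (so a half turn about x gives the same grasp; the last joint's range is limited). The gripper opens to 88 mm and grips with 3 to 60 N. Pads are 19 mm wide; open, the fingers measure 130 mm over their backs; the gripper's body (78 mm by 193 mm) begins 47 mm behind the grasp point.
Start: joints at [-52.821, 20.546, 0.682, 0, -70.136, -16.507], TCP at [0.238, -0.632, 0.405] pointing down, gripper open.
Joint ranges: [-176.03, 176.03], [-82.01, 121.73], [-58.28, 71.71], [-173.87, 95.51], [-174.79, -0.11], [-173.66, 173.66]. Speed limits (degrees/s): [136.94, 136.94, 172.46, 180, 180, 180].

INTERFACE

Orientations are given as [roll, pitch, yaw] about the fixed x, y, z axes, in that order (R = Rz(yaw) Ry(pitch) Rx(roll)).
In Python, from plant import ctrl gives the robot as it stands. The module is installed in compiled form; this text tells all that it offers.
- The arm moves only by the shell command python3 -m inch 'ROWS'. ROWS is JSON, one flat list of numbers, 7 for each row, row after row: the shift along the tool's x, y, z in m, then the turn, a rotation vector about the tool's x, y, z in degrees, then the finger opening in m, from 0 to 0.0876. In form: [dx, dy, dz, rx, ry, rz, hand, dx, dy, dz, rx, ry, rz, hand, ...]. A call has 1 to 20 rows; each row shifts and turns the pose as measured when the row begins, along the tool's axes as they then stand; what a row does not reach is not made up. A row lasts 1/8 s, in which the tool goes at most 62.5 mm and 10.7 degrees, less where a joint would pass 70% of its speed; a pose out of reach is approached as far as the arm can. A call with a gripper value outside its range is refused whole. The fingers move at their own pace and stop on an object; the grip force is fixed at half the most. Time passes only in rows, so rows that do not move let the fingers close. It gives the time, the measured TCP pose, the force and the opening at its end, in the units of the state.
- ctrl.get_obs(): the state, without advancing time (a new reading comes with each control period).
- ctrl.snapshot(name): name is "scene" or "top" or "wrist"; returns a dict with "color" (400x640x3 uint8, red, green, blue), "depth" (400x640 float32, m along the optical axis (not along the pixel's ray), 0 where there is no reading), "K" (3x3 intrinsics, pixels), "position" and "attitude" of the camera in the world; the wrist camera has in their place "hand_eye" (4x4, takes a point from camera to tool coordinates, whose origin is the TCP and whose axes are the tool frame's). Camera axes: x right, y up, looking along -z (the intrinsics and any distortion apply to the point x, -y, -z); pixel columns grow to the right and rows downward; lengths in m; the calibration is good to about 2 mm. A picture is of the moment at which its call begins: read the wrist's pose just before it.
- ctrl.close_job(): hands the job in, once; it reports no verdict.
The state is a dict: "clock": time; "joint_pos": joint angles; "qvel": joint speeds; "tau": joint torques, N m; "tool_pos": TCP position; "orientation": TCP orientation; "force": force on the tool from outside, world axes, zero at the start; "moment": the same for the moment, N m; "opening": finger opening in m.
Only numpy, scipy, OpenCV 4.12 (cv2) and the standard library are available. Lean on these libraries where they do the work, as an engineer would, in place of code of your own. Each camera call takes 0.05 s, during which the arm holds its last target.

TASK

Clear the bench: set the white dish on the round black mat, wholly within it, and nest all the white beakers that are there in it, one inside another in order of size, each upright and standing right down on the floor of the next larger one present. Stand every aluminium plate that is there in the groove of the grey rack that fits its thickness, fully down and not sticking out past the ends of the groove. Leave the jar, the screwdriver and the lens cap where they are.

Things in the scene. Friction and masses are not known exactly. Their poses are not given: they have to be found in the camera images.
- mat: Round black mat, 110 mm across, flush with the bench (under 1 mm, no step). Fixed. Origin: its centre, at bench height.
- dish: The dish, widest and lowest of the vessels: an open, straight-sided round vessel of white plastic, 70 mm outside diameter, 63 mm inside, 36 mm tall; wall 3.5 mm, floor 10 mm thick. Starts upright on the bench. Origin: centre of its underside; z up along its axis, towards the mouth. Nested vessels each stand 10 mm above the one they are in and stick out 31 mm or more. About 0.14 kg. Always present.
- beaker_wide: Wide beaker, next in size to the dish: an open, straight-sided round vessel of white plastic, 55 mm outside diameter, 48 mm inside, 59 mm tall; wall 3.5 mm, floor 10 mm thick. Starts upright on the bench. Origin: centre of its underside; z up along its axis, towards the mouth. About 0.11 kg. May be absent.
- beaker_mid: Middle beaker: an open, straight-sided round vessel of white plastic, 40 mm outside diameter, 33 mm inside, 82 mm tall; wall 3.5 mm, floor 10 mm thick. Starts upright on the bench. Origin: centre of its underside; z up along its axis, towards the mouth. About 0.09 kg. May be absent.
- beaker_slim: Slim beaker, the narrowest and tallest: an open, straight-sided round vessel of white plastic, 26 mm outside diameter, 19 mm inside, 103 mm tall; wall 3.5 mm, floor 10 mm thick. Starts upright on the bench. Origin: centre of its underside; z up along its axis, towards the mouth. About 0.06 kg. May be absent.
- rack: Fixed slotted block of grey plastic, 90 mm along its x, 206 along its y, 34 high. Four grooves run through along its x, open at top and both ends, 26 mm deep (floor 8 mm above the bench), top edges rounded by 4 mm, 30 mm of block between them. From its -y to its +y side they are 13.5, 18.5, 23.5 and 28.5 mm wide. Origin: centre of its underside; z up.
- plate10: Aluminium plate, the thinnest of the set: 10 mm thick (its y), 56 mm wide (its x), 60 mm tall (its z). Starts standing on its 56 mm edge on the bench; the same either way round. Origin: centre of its underside; z up. About 0.09 kg. May be absent.
- plate15: Aluminium plate, the second thinnest of the set: 15 mm thick (its y), 56 mm wide (its x), 60 mm tall (its z). Starts standing on its 56 mm edge on the bench; the same either way round. Origin: centre of its underside; z up. About 0.13 kg. May be absent.
- plate20: Aluminium plate, the second thickest of the set: 20 mm thick (its y), 56 mm wide (its x), 60 mm tall (its z). Starts standing on its 56 mm edge on the bench; the same either way round. Origin: centre of its underside; z up. About 0.18 kg. May be absent.
- plate25: Aluminium plate, the thickest of the set: 25 mm thick (its y), 56 mm wide (its x), 60 mm tall (its z). Starts standing on its 56 mm edge on the bench; the same either way round. Origin: centre of its underside; z up. About 0.22 kg. May be absent.
- slot10 (a point): Middle of the floor of the 13.5 mm wide groove of the rack, 8 mm above the bench, for the 10 mm plate. x runs along the groove, y across it, z up; axes as the rack's.
- slot15 (a point): Middle of the floor of the 18.5 mm wide groove of the rack, 8 mm above the bench, for the 15 mm plate. x runs along the groove, y across it, z up; axes as the rack's.
- slot20 (a point): Middle of the floor of the 23.5 mm wide groove of the rack, 8 mm above the bench, for the 20 mm plate. x runs along the groove, y across it, z up; axes as the rack's.
- slot25 (a point): Middle of the floor of the 28.5 mm wide groove of the rack, 8 mm above the bench, for the 25 mm plate. x runs along the groove, y across it, z up; axes as the rack's.
- jar: Small closed jar, 44 mm across, 60 mm tall; bystander, to be left alone. Origin: centre of its underside.
- screwdriver: Screwdriver with an orange handle, 160 mm long, lying on the bench; bystander, to be left alone.
- lens_cap: Black round lens cap, 52 mm across, 16 mm tall; bystander, to be left alone. Origin: centre of its underside.

How it is judged (in metres and radians):
At the end, for the whole second after the job is handed in: Dish flat on the bench, centre within 22 mm of the mat's; beakers present nested: axes within 18 mm of the dish's, undersides 6 mm to 16/26/36 mm (wide/mid/slim) above its own, tilt < 0.15; plates in their own grooves: within 4 mm across, 18 along, 5 in height, tilt < 0.17; all at rest (horizontal distance between dish and mat below 0.022 m and height (world z) of dish below 0.005 m and angle between dish's own z axis and vertical below 0.08 rad and linear speed of each of dish, beaker_wide, beaker_mid, beaker_slim, plate10, plate15, plate20, plate25 below 0.02 m/s and horizontal distance between each of beaker_wide, beaker_mid, beaker_slim and dish below 0.018 m and z of beaker_wide in the frame of dish between 0.006 and 0.016 m and angle between each of beaker_wide, beaker_mid, beaker_slim's own z axis and vertical below 0.15 rad and z of beaker_mid in the frame of dish between 0.006 and 0.026 m and z of beaker_slim in the frame of dish between 0.006 and 0.036 m and x of plate10 in the frame of slot10 between -0.018 and 0.018 m and y of plate10 in the frame of slot10 between -0.004 and 0.004 m and z of plate10 in the frame of slot10 between -0.005 and 0.005 m and angle between each of plate10, plate15, plate20, plate25's own z axis and vertical below 0.17 rad and x of plate15 in the frame of slot15 between -0.018 and 0.018 m and y of plate15 in the frame of slot15 between -0.004 and 0.004 m and z of plate15 in the frame of slot15 between -0.005 and 0.005 m and x of plate20 in the frame of slot20 between -0.018 and 0.018 m and y of plate20 in the frame of slot20 between -0.004 and 0.004 m and z of plate20 in the frame of slot20 between -0.005 and 0.005 m and x of plate25 in the frame of slot25 between -0.018 and 0.018 m and y of plate25 in the frame of slot25 between -0.004 and 0.004 m and z of plate25 in the frame of slot25 between -0.005 and 0.005 m); the robot touches nothing.
It fails at once if a bystander (jar, screwdriver, lens cap) is shifted more than 3 cm (distance of any of jar, screwdriver, lens_cap from where it was at the start of the episode above 0.03 m).
Of beaker_wide, beaker_mid, beaker_slim only 2 to 3 are there at a start; the rules pass over those that are not, and their reading is None.
Of plate10, plate15, plate20, plate25 only 3 to 4 are there at a start; the rules pass over those that are not, and their reading is None.
At some moment in a run one of dish, beaker_wide may be knocked a few centimetres aside while the robot is not near it.
It also fails if it takes over 210 s, if anything falls off the work surface, if the arm or the gripper's body presses on something with over 40 N, if the wrist force passes 120 N, or if a joint passes its speed limit or range.

## Working session

There is one attempt and no reset: what is moved stays moved. The work goes in short steps, Python scripts to look and compute and a shell command to move; the robot and the scene stay as the last step left them, time stands still between calls to the robot, and variables do not carry over. Pictures are saved under pics/ and viewed, and the job is handed in when it is done.

```bash
mkdir -p pics; cat > h.py <<'E'
import numpy as np, cv2
from plant import ctrl
from scipy.spatial.transform import Rotation as R
def rpy(o): return R.from_euler('xyz',o,degrees=True).as_matrix()
def snap(name,fn=None):
    o=ctrl.get_obs(); s=ctrl.snapshot(name)
    if fn: cv2.imwrite('pics/'+fn,cv2.cvtColor(s['color'],cv2.COLOR_RGB2BGR))
    if name=='wrist':
        T=np.eye(4);T[:3,:3]=rpy(o['orientation']);T[:3,3]=o['tool_pos'];C=T@np.array(s['hand_eye'])
    else:
        C=np.eye(4)
        a=np.array(s['attitude'])
        C[:3,:3]= a if a.shape==(3,3) else rpy(a)
        C[:3,3]=s['position']
    d=s['depth'];K=np.array(s['K']);v,u=np.mgrid[0:400,0:640]
    P=np.stack([(u-K[0,2])/K[0,0]*d,-(v-K[1,2])/K[1,1]*d,-d],-1)
    W=P@C[:3,:3].T+C[:3,3]; W[d==0]=np.nan
    return s,W,C
E
python3 - <<'E'
from h import *
print(ctrl.get_obs())
for n in ['scene','top','wrist']:
    s,W,C=snap(n,n+'0.png'); print(n,{k:v for k,v in s.items() if k not in('color','depth')})
    np.savez('pics/'+n+'0.npz',W=W,c=s['color'])
E
```

```text
{'clock': 0.0, 'joint_pos': array([-5.28224758e+01,  2.05934310e+01,  6.33666141e-01, -2.00943042e-02,
       -7.01345321e+01, -1.65082417e+01]), 'qvel': array([-0.09777367,  0.01900919,  0.02162451,  0.02625684, -0.01213665,
       -0.06929893]), 'tau': array([ 9.81593876e-04, -5.82720029e+01,  2.93059373e+01,  6.99721813e+00,
        6.92273868e-03, -1.37515135e-04]), 'tool_pos': array([ 0.23820855, -0.63137384,  0.40369916]), 'orientation': array([ 95.18212851,  89.90382908, 115.84456709]), 'force': array([ 0.21473219, -0.25025983,  0.66625451]), 'moment': array([ 0.02218279, -0.01093168,  0.05792296]), 'opening': 0.087929683682773}
scene {'K': array([[362.08320038,   0.        , 326.19859278],
       [  0.        , 362.08320038, 195.98088747],
       [  0.        ,   0.        ,   1.        ]]), 'position': array([ 1.22287906, -0.07626865,  0.62058521]), 'attitude': array([ 4.77034915e+01, -8.06390525e-02,  8.22542445e+01])}
top {'K': array([[372.05401639,   0.        , 324.89323295],
       [  0.        , 372.05401639, 196.22067366],
       [  0.        ,   0.        ,   1.        ]]), 'position': array([0.44460316, 0.00706668, 0.89029676]), 'attitude': array([ 12.85071229,  -0.18528574, -93.46489741])}
wrist {'K': array([[349.70826584,   0.        , 323.02980832],
       [  0.        , 349.70826584, 202.99066998],
       [  0.        ,   0.        ,   1.        ]]), 'hand_eye': array([[ 8.12336706e-04,  2.44076239e-01, -9.69755706e-01,
         1.99889474e-02],
       [ 9.99999666e-01, -1.15716891e-04,  8.08546613e-04,
         3.83293700e-04],
       [ 8.51299013e-05, -9.69756040e-01, -2.44076252e-01,
        -6.60775658e-02],
       [ 0.00000000e+00,  0.00000000e+00,  0.00000000e+00,
         1.00000000e+00]])}
```

View pics/top0.png

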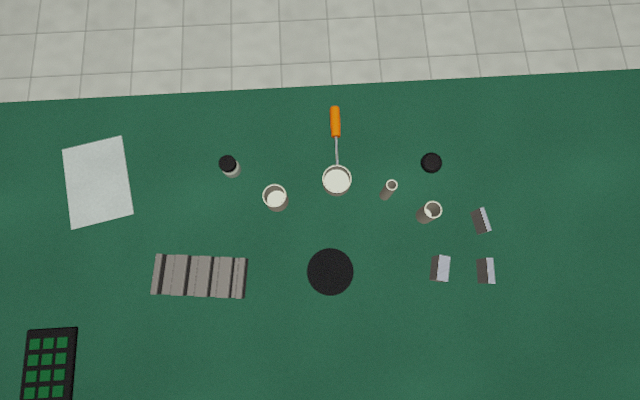

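View pics/scene0.png

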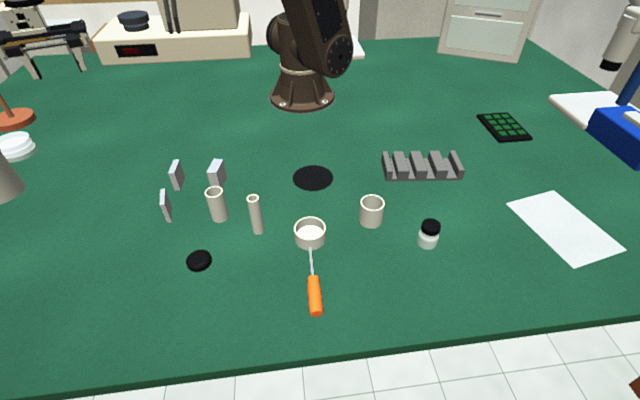

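View pics/wrist0.png

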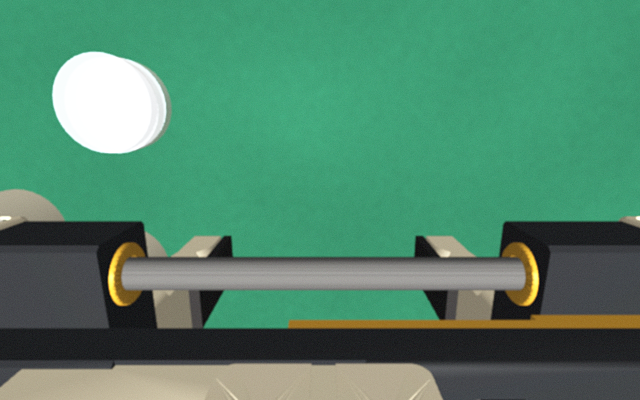

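```bash
python3 - <<'E'
from h import *
for n in ['top','scene']:
    W=np.load(f'pics/{n}0.npz')['W']; c=np.load(f'pics/{n}0.npz')['c']
    g=(W[...,2]<0.004)&(W[...,0]>.3)&(W[...,0]<.9)&(abs(W[...,1])<.5)
    print(n,'bench z',np.nanmedian(W[...,2][g]))
    m=((W[...,2]>0.006)&(W[...,2]<.2)&(W[...,0]>.3)&(W[...,0]<.95)&(abs(W[...,1])<.6)).astype(np.uint8)
    k,l,st,ce=cv2.connectedComponentsWithStats(m)
    for i in range(1,k):
        if st[i,4]<15: continue
        p=W[l==i]; zt=np.percentile(p[:,2],97); t=p[p[:,2]>zt-.006]
        r=cv2.minAreaRect((t[:,:2]*1000).astype(np.float32)); 
        r2,rad=cv2.minEnclosingCircle((t[:,:2]*1000).astype(np.float32))
        print(ce[i].round(),'ztop %.3f'%zt,'cen',np.round(r[0],1),np.round(r[1],1),'ang %.1f'%r[2],'circ',np.round(r2,1),round(rad,1),len(t))
E
```

```text
top bench z -0.0005947853524939095
[335. 162.] ztop 0.036 cen [680.2 -36.5] [66.9 69.6] ang 86.6 circ [680.4 -36.6] 35.0 145
[431. 162.] ztop 0.018 cen [ 716.2 -275.1] [47.8 47.5] ang 53.6 circ [ 715.3 -275.6] 25.2 280
[229. 166.] ztop 0.062 cen [727.3 218.3] [38.6 38.2] ang 26.3 circ [727.6 218.1] 20.1 223
[388. 189.] ztop 0.103 cen [ 640.6 -151.7] [24.  23.1] ang 79.8 circ [ 641.  -151.8] 12.8 57
[275. 198.] ztop 0.060 cen [642.4 110.4] [53.5 53.1] ang 74.2 circ [642.7 110.5] 27.4 117
[428. 212.] ztop 0.082 cen [ 584.6 -242.3] [38.4 37.9] ang 58.4 circ [ 584.1 -242.2] 19.9 94
[480. 221.] ztop 0.061 cen [ 559.3 -365.1] [55.3 11.5] ang 9.3 circ [ 559.2 -364.6] 27.7 125
[199. 276.] ztop 0.036 cen [473.8 289.8] [205.9  89.5] ang 83.9 circ [474.8 289.1] 110.9 2176
[439. 268.] ztop 0.062 cen [ 456.8 -255.6] [25.7 55.7] ang 75.7 circ [ 457.1 -254.8] 29.0 304
[485. 271.] ztop 0.061 cen [ 445.5 -358.1] [16.3 54. ] ang 86.3 circ [ 445.4 -358.4] 28.0 190
[ 67. 346.] ztop 0.018 cen [339.9 583.5] [32.7 79.1] ang 89.5 circ [339.6 582.6] 40.3 390
scene bench z -8.315689484794664e-05
[498. 133.] z
[... 204 characters left out ...]
-359.8] [16.  58.8] ang 84.0 circ [ 447.7 -355.9] 29.4 104
[217. 190.] ztop 0.082 cen [ 586.8 -243.5] [38.3 37.6] ang 78.5 circ [ 586.7 -243.5] 20.5 112
[165. 204.] ztop 0.061 cen [ 560.9 -366.9] [55.7 10.8] ang 8.9 circ [ 561.  -367.6] 27.9 89
[255. 212.] ztop 0.103 cen [ 643.2 -154. ] [25.8 23.2] ang 0.6 circ [ 643.1 -154.4] 13.4 76
[371. 210.] ztop 0.059 cen [644.6 109.1] [52.  55.1] ang 78.4 circ [644.9 109.7] 28.1 150
[312. 256.] ztop 0.036 cen [682.1 -38.4] [69.  68.8] ang 48.1 circ [681.5 -37.7] 35.8 211
[429. 233.] ztop 0.061 cen [730.5 216.3] [38.8 39.5] ang 79.0 circ [729.7 216.9] 20.7 223
[199. 259.] ztop 0.018 cen [ 716.9 -277. ] [50.7 48.2] ang 73.3 circ [ 717.1 -277.3] 25.7 360
```

```bash
python3 - <<'E'
from h import *
for n in ['top','scene']:
    W=np.load(f'pics/{n}0.npz')['W']; c=np.load(f'pics/{n}0.npz')['c'].astype(int)
    a=np.radians(-5.9); cen=np.array([.4743,.2893])
    q=(W[...,:2]-cen)@np.array([[np.cos(a),-np.sin(a)],[np.sin(a),np.cos(a)]])
    m=(abs(q[...,0])<.035)&(abs(q[...,1])<.12)
    # high points fraction per y bin
    y=q[...,1][m]; z=W[...,2][m]
    b=np.arange(-112,114,3)
    print(n,[(int(b[i]),int(1000*np.median(z[(y*1000>=b[i])&(y*1000<b[i+1])]))) for i in range(len(b)-1) if ((y*1000>=b[i])&(y*1000<b[i+1])).any()])
    m=(c.sum(-1)<75)&(W[...,2]<.004)&(np.hypot(W[...,0]-.45,W[...,1])<.12)
    print('mat',np.nanmedian(W[m],0), cv2.minEnclosingCircle((W[m][:,:2]*1000).astype(np.float32)),m.sum())
    m=(c[...,0]>150)&(c[...,1]<140)&(c[...,2]<90)&(abs(W[...,1])<.2)&(W[...,0]>.6)
    print('screwdr',W[m][:,:2].min(0),W[m][:,:2].max(0))
import cv2
im=cv2.imread('pics/scene0.png'); im2=cv2.imread('pics/top0.png')
cv2.imwrite('pics/rackz.png',np.vstack([cv2.resize(im[140:190,370:480],(770,350)),cv2.resize(im2[245:305,145:255],(770,240))]))
E
```

```text
top [(-112, 0), (-109, 0), (-106, 0), (-103, 18), (-100, 33), (-97, 33), (-94, 33), (-91, 33), (-88, 31), (-82, 8), (-79, 7), (-76, 8), (-73, 25), (-70, 33), (-67, 33), (-64, 33), (-61, 34), (-58, 33), (-55, 33), (-52, 33), (-49, 33), (-46, 32), (-43, 30), (-37, 7), (-34, 7), (-31, 7), (-28, 7), (-25, 22), (-22, 33), (-19, 34), (-16, 34), (-13, 33), (-10, 34), (-7, 33), (-4, 33), (-1, 33), (2, 33), (5, 31), (11, 9), (14, 7), (17, 7), (20, 7), (23, 7), (26, 8), (29, 23), (32, 34), (35, 34), (38, 33), (41, 33), (44, 33), (47, 34), (50, 33), (53, 33), (56, 33), (59, 29), (68, 7), (71, 7), (74, 7), (77, 7), (80, 7), (83, 7), (86, 19), (89, 32), (92, 33), (95, 33), (98, 33), (101, 33), (104, 29)]
mat [nan nan nan] ((0.0, 0.0), 0.0) 0
screwdr [ 0.79580024 -0.05817081] [ 0.88529892 -0.03168288]
scene [(-112, 0), (-109, 0), (-106, 10), (-103, 30), (-100, 34), (-97, 34), (-94, 34), (-91, 34), (-88, 32), (-85, 6), (-82, 8), (-79, 8), (-76, 19), (-73, 34), (-70, 34), (-67, 34), (-64, 34), (-61, 34), (-58, 34), (-55, 34), (-52, 34), (-49, 34), (-46, 32), (-40, 8), (-37, 8), (-34, 8), (-31, 7), (-28, 15), (-25, 30), (-22, 34), (-19, 34), (-16, 34), (-13, 34), (-10, 34), (-7, 34), (-4, 34), (-1, 34), (2, 33), (8, 6), (11, 6), (14, 8), (17, 8), (20, 8), (23, 8), (26, 19), (29, 32), (32, 34), (35, 34), (38, 34), (41, 34), (44, 34), (47, 34), (50, 34), (53, 34), (56, 33), (65, 8), (68, 9), (71, 8), (74, 8), (77, 8), (80, 7), (83, 9), (86, 22), (89, 33), (92, 34), (95, 34), (98, 34), (101, 33), (110, 1)]
mat [nan nan nan] ((0.0, 0.0), 0.0) 0
screwdr [ 0.78144885 -0.05929139] [ 0.87776524 -0.03394678]
  return np.nanmean(a, axis, out=out, keepdims=keepdims)
```

View pics/rackz.png

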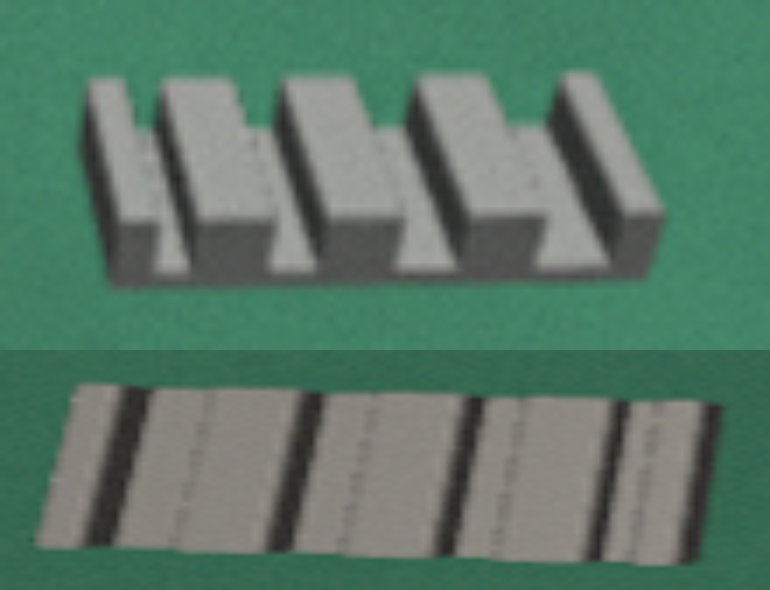

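```bash
cat >> h.py <<'E'
def plan(x,y,zg,psi,show=True):
    """target grasp point, jaw angle psi (deg, mod 180)"""
    o=ctrl.get_obs(); Rc=rpy(o['orientation']); p=np.array(o['tool_pos'])
    best=None
    for s in (0,180):
        a=np.radians(psi+s); X=np.array([0,0,-1.]);Y=np.array([np.cos(a),np.sin(a),0]);Rt=np.stack([X,Y,np.cross(X,Y)],1)
        rv=R.from_matrix(Rc.T@Rt).as_rotvec(degrees=True)
        if best is None or abs(rv[0])<abs(best[0][0]): best=(rv,Rt)
    rv,Rt=best
    d=np.array([x,y,zg+.159])-p
    print('t %.2f'%o['clock'],'grasp pt',np.round(p+Rc@[.159,0,0],4),'jaw %.1f'%np.degrees(np.arctan2(Rc[1,1],Rc[0,1])),'j6 %.0f'%o['joint_pos'][5],'open %.4f'%o['opening'],'F',np.round(o['force'],1))
    print(' turn',np.round(rv,2),' shift in turned axes (mm)',np.round(Rt.T@d*1000,1),' in current axes',np.round(Rc.T@d*1000,1))
E
python3 -c "
from h import *
plan(.446,-.359,.11,85)"
```

```text
t 0.15 grasp pt [ 0.2381 -0.6312  0.2449] jaw 110.7 j6 -17 open 0.0880 F [-0.9 -0.   0.2]
 turn [ 2.567e+01 -2.000e-02 -7.000e-02]  shift in turned axes (mm) [134.9 289.5 183.2]  in current axes [135.1 181.4 290.6]
```

```bash
python3 -m inch '[0.02,0,0,8.6,0,0,0.06, 0.02,0,0,8.6,0,0,0.06, 0.02,0,0,8.5,0,0,0.06, 0.015,0.048,0.03,0,0,0,0.06, 0.015,0.048,0.03,0,0,0,0.06, 0.015,0.048,0.03,0,0,0,0.06, 0.01,0.048,0.03,0,0,0,0.06, 0,0.048,0.03,0,0,0,0.06, 0,0.048,0.03,0,0,0,0.06, 0,0,0,0,0,0,0.06]'; python3 -c "
from h import *
plan(.446,-.359,.11,85)"
```

```text
clock: 1.4
tool_pos: [0.452, -0.3559, 0.2822]
orientation: [151.3, 89.7, 145.3]
force: [-0.6, -0.0, -0.5]
opening: 0.0599
t 1.40 grasp pt [ 0.4513 -0.3554  0.1232] jaw 83.9 j6 -77 open 0.0599 F [-0.6 -0.  -0.5]
 turn [-1.07 -0.25 -0.14]  shift in turned axes (mm) [13.2 -3.6 -5.7]  in current axes [13.2 -3.8 -5.6]
```

```bash
python3 -m inch '[0.02,-0.0036,-0.0057,-1,0,0,0.06, 0.03,0,0,0,0,0,0.06, 0.023,0,0,0,0,0,0.06, 0,0,0,0,0,0,0.06]'; python3 -c "
from h import *
plan(.446,-.359,.05,85)
snap('wrist','w1.png')"
```

```text
clock: 1.9
tool_pos: [0.4451, -0.3592, 0.2077]
orientation: [150.9, 89.7, 145.9]
force: [-0.9, -0.8, 0.3]
opening: 0.0601
t 1.90 grasp pt [ 0.4445 -0.3587  0.0487] jaw 85.0 j6 -76 open 0.0601 F [-0.9 -0.8  0.3]
 turn [ 0.02 -0.24 -0.13]  shift in turned axes (mm) [-1.3  0.2  0.9]  in current axes [-1.3  0.2  0.9]
```

View pics/w1.png

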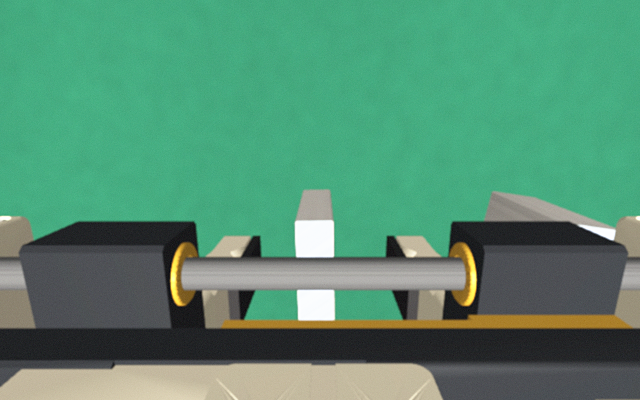

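The wrist picture shows the plate between the fingers (columns 297–333, rows 190–318), centred and aligned. I'll close on it.

```bash
python3 -m inch '[0,0,0,0,0,0,0.008, 0,0,0,0,0,0,0.008, 0,0,0,0,0,0,0.008, 0,0,0,0,0,0,0.008]'; python3 -c "
from h import *
a=np.radians(-5.9);s=np.array([.4743,.2893])+np.array([-np.sin(a),np.cos(a)])*-.03425
print(s)
plan(*s,.15,84.1)"
```

```text
clock: 2.45
tool_pos: [0.4462, -0.3603, 0.2119]
orientation: [-0.3, 89.9, -5.3]
force: [-0.4, -1.0, 0.6]
opening: 0.0256
[0.47077936 0.25523143]
t 2.45 grasp pt [ 0.4466 -0.3603  0.0529] jaw 85.0 j6 -76 open 0.0256 F [-0.4 -1.   0.6]
 turn [ 0.92  0.12 -0.  ]  shift in turned axes (mm) [-97.1 614.8 -38.9]  in current axes [-97.1 615.4 -28.8]
```

```bash
python3 -m inch '[0,0,0,0,0,0,0.008, 0,0,0,0,0,0,0.008, 0,0,0,0,0,0,0.008]'; python3 -c "
from h import *
for i in range(4): plan(.4708,.2552,.15,84.1)"
```

```text
clock: 2.82
tool_pos: [0.4463, -0.3603, 0.2122]
orientation: [-4.6, 89.9, -9.6]
force: [-1.0, 0.7, 0.1]
opening: 0.0149
t 2.83 grasp pt [ 0.4467 -0.3604  0.0532] jaw 85.0 j6 -76 open 0.0149 F [-1.   0.7  0.1]
 turn [0.94 0.14 0.01]  shift in turned axes (mm) [-96.8 614.7 -38.9]  in current axes [-97.  615.3 -28.6]
t 2.83 grasp pt [ 0.4467 -0.3604  0.0532] jaw 85.0 j6 -76 open 0.0149 F [-1.   0.7  0.1]
 turn [0.94 0.14 0.01]  shift in turned axes (mm) [-96.8 614.7 -38.9]  in current axes [-97.  615.3 -28.6]
t 2.83 grasp pt [ 0.4467 -0.3604  0.0532] jaw 85.0 j6 -76 open 0.0149 F [-1.   0.7  0.1]
 turn [0.94 0.14 0.01]  shift in turned axes (mm) [-96.8 614.7 -38.9]  in current axes [-97.  615.3 -28.6]
t 2.83 grasp pt [ 0.4467 -0.3604  0.0532] jaw 85.0 j6 -76 open 0.0149 F [-1.   0.7  0.1]
 turn [0.94 0.14 0.01]  shift in turned axes (mm) [-96.8 614.7 -38.9]  in current axes [-97.  615.3 -28.6]
```

```bash
python3 -m inch '[-0.05,0,0,0.9,0,0,0.008, -0.05,0.02,0,0,0,0,0.008, 0,0.056,-0.0035,0,0,0,0.008, 0,0.056,-0.0035,0,0,0,0.008, 0,0.056,-0.0035,0,0,0,0.008, 0,0.056,-0.0035,0,0,0,0.008, 0,0.056,-0.0035,0,0,0,0.008, 0,0.056,-0.0035,0,0,0,0.008, 0,0.056,-0.0035,0,0,0,0.008, 0,0.056,-0.0035,0,0,0,0.008, 0,0.056,-0.0035,0,0,0,0.008, 0,0.056,-0.0035,0,0,0,0.008, 0,0.03,-0.003,0,0,0,0.008, 0,0,0,0,0,0,0.008]'; python3 -c "
from h import *
plan(.4708,.2552,.061,84.1)"
```

```text
clock: 4.58
tool_pos: [0.4704, 0.2699, 0.3144]
orientation: [78.7, 89.8, 72.7]
force: [-0.7, -0.2, -1.7]
opening: 0.015
t 4.58 grasp pt [0.4706 0.2703 0.1554] jaw 84.0 j6 -146 open 0.0150 F [-0.7 -0.2 -1.7]
 turn [-0.1   0.03 -0.16]  shift in turned axes (mm) [ 94.4 -14.6   1.9]  in current axes [ 94.4 -14.8   1.8]
```

```bash
python3 -m inch '[0.02,-0.0148,0.0018,0,0,0,0.008, 0.02,0,0,0,0,0,0.008, 0,0,0,0,0,0,0.008]'; python3 - <<'E'
from h import *
plan(.4708,.2552,.061,84.1)
s,W,C=snap('wrist','w2.png')
a=np.radians(-5.9); cen=np.array([.4743,.2893])
q=(W[...,:2]-cen)@np.array([[np.cos(a),-np.sin(a)],[np.sin(a),np.cos(a)]])*1000
for x0,x1 in ((-40,0),(0,20),(20,45)):
  m=(q[...,0]>x0)&(q[...,0]<x1)&(abs(q[...,1])<115)&(W[...,2]<.045)
  y=q[...,1][m];z=W[...,2][m]*1000
  b=np.arange(-112,114,2)
  print(x0,[(int(b[i]),int(np.median(z[(y>=b[i])&(y<b[i+1])]))) for i in range(len(b)-1) if ((y>=b[i])&(y<b[i+1])).any()])
E
```

```text
clock: 4.95
tool_pos: [0.47, 0.2533, 0.273]
orientation: [117.1, 89.9, 111.1]
force: [0.2, 0.2, -1.5]
opening: 0.0149
t 4.95 grasp pt [0.4699 0.2536 0.114 ] jaw 84.0 j6 -145 open 0.0149 F [ 0.2  0.2 -1.5]
 turn [-0.1  -0.05 -0.09]  shift in turned axes (mm) [53.   1.9  0.6]  in current axes [53.   1.8  0.6]
-40 [(-106, 31), (-104, 32), (-102, 33), (-100, 33), (-98, 33), (-96, 33), (-94, 33), (-92, 33), (-90, 23), (-88, 8), (-86, 8), (-84, 7), (-82, 8), (-80, 8), (-76, 31), (-74, 33), (-72, 33), (-70, 33), (-68, 33), (-66, 33), (-64, 33), (-62, 33), (-60, 33), (-58, 33), (-56, 33), (-54, 33), (-52, 33), (-50, 33), (-48, 33), (-46, 28), (-44, 7), (-42, 7), (-40, 8), (-38, 7), (-36, 7), (-34, 7), (-32, 7), (-30, 7), (-28, 14), (-26, 32), (-24, 33), (-22, 33), (-20, 33), (-18, 33), (-16, 33), (-14, 33), (-12, 33), (-10, 33), (-8, 33), (-6, 33), (-4, 33), (-2, 33), (0, 33), (2, 32), (6, 8), (8, 7), (10, 7), (12, 7), (14, 7), (16, 7), (18, 7), (20, 7), (22, 7), (24, 7), (26, 21), (28, 33), (30, 33), (32, 33), (34, 33), (36, 33), (38, 33), (40, 33), (42, 33), (44, 33), (46, 33), (48, 33), (
[... 297 characters left out ...]
(-72, 32), (-66, 32), (-64, 34), (-62, 33), (-60, 33), (-58, 33), (-56, 34), (-54, 34), (-52, 33), (-50, 33), (-24, 33), (-22, 33), (-20, 33), (-18, 33), (-16, 33), (-14, 33), (-12, 33), (-10, 33), (-8, 34), (-6, 33), (-4, 33), (0, 33), (2, 31), (6, 7), (8, 7), (10, 8), (12, 7), (14, 7), (16, 7), (18, 8), (20, 7), (22, 7), (24, 8), (26, 14), (28, 33), (30, 33), (32, 33), (34, 33), (36, 33), (38, 33), (40, 32), (42, 33), (44, 32), (46, 33), (48, 33), (50, 33), (52, 33), (54, 32), (66, 8), (68, 7), (70, 7), (72, 7), (74, 7), (76, 7), (78, 7), (80, 7), (82, 7), (84, 20), (86, 32), (88, 33), (90, 33), (92, 33), (94, 33), (96, 33), (98, 33), (100, 32)]
20 [(94, 33), (96, 33), (98, 33), (100, 31)]
```

View pics/w2.png

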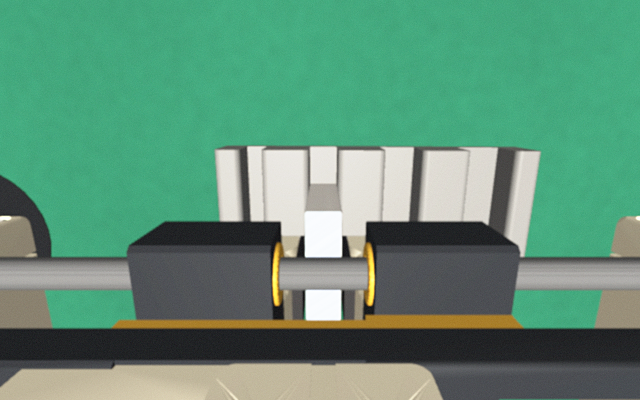

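The wrist view shows the held plate (columns 306–341) lined up with the second groove (columns 310–336), so the rack sits about 1.7 mm further towards -y than my first fix. I'll go straight down.

```bash
python3 -m inch '[0.02,0,0,0,0,0,0.008, 0.014,0,0,0,0,0,0.008, 0.008,0,0,0,0,0,0.008, 0.005,0,0,0,0,0,0.008, 0.003,0,0,0,0,0,0.008]'; python3 -c "
from h import *
plan(.4705,.2535,.061,84.1)"
```

```text
clock: 5.62
tool_pos: [0.4717, 0.2538, 0.2258]
orientation: [58.2, 89.6, 52.2]
force: [-0.7, -1.2, -0.6]
opening: 0.0147
t 5.62 grasp pt [0.4724 0.2547 0.0668] jaw 84.0 j6 -145 open 0.0147 F [-0.7 -1.2 -0.6]
 turn [-0.1   0.21 -0.34]  shift in turned axes (mm) [ 5.8 -0.4 -1.1]  in current axes [ 5.8 -0.5 -1.2]
```

```bash
python3 -m inch '[0.003,-0.0005,0,0,0,0,0.008, 0.003,0,0,0,0,0,0.008, 0.003,0,0,0,0,0,0.008]'; python3 -c "
from h import *
plan(.4705,.2535,.061,84.1)"
```

```text
clock: 6.0
tool_pos: [0.4722, 0.2538, 0.2197]
orientation: [49.0, 89.5, 43.1]
force: [-14.1, -7.1, 43.8]
opening: 0.0148
t 6.00 grasp pt [0.4733 0.2548 0.0607] jaw 84.1 j6 -145 open 0.0148 F [-14.1  -7.1  43.8]
 turn [ 0.01  0.33 -0.38]  shift in turned axes (mm) [-0.3 -0.5 -1.7]  in current axes [-0.4 -0.5 -1.7]
```

```bash
python3 -m inch '[-0.001,0,0,0,0,0,0.03, 0,0,0,0,0,0,0.03, 0,0,0,0,0,0,0.03, -0.03,0,0,0,0,0,0.03, -0.05,0,0,8.4,0,0,0.065, 0,-0.054,0.012,0,0,0,0.065, 0,-0.054,0.012,0,0,0,0.065, 0,-0.054,0.012,0,0,0,0.065, 0,-0.054,0.012,0,0,0,0.065, 0,-0.054,0.012,0,0,0,0.065, 0,-0.054,0.012,0,0,0,0.065, 0,-0.054,0.012,0,0,0,0.065, 0,-0.054,0.012,0,0,0,0.065, 0,-0.05,0.011,0,0,0,0.065, 0,0,0,0,0,0,0.065]'; python3 - <<'E'
from h import *
plan(.4575,-.256,.052,75.7)
s,W,C=snap('top','t1.png')
E
```

```text
clock: 7.88
tool_pos: [0.4555, -0.2535, 0.2991]
orientation: [47.3, 89.3, 32.9]
force: [-1.1, 1.5, 0.3]
opening: 0.0651
t 7.88 grasp pt [ 0.4572 -0.2524  0.1401] jaw 75.6 j6 -96 open 0.0651 F [-1.1  1.5  0.3]
 turn [-0.05  0.5  -0.54]  shift in turned axes (mm) [88.1 -1.9  2.6]  in current axes [88.1 -2.7  1.8]
```

View pics/t1.png

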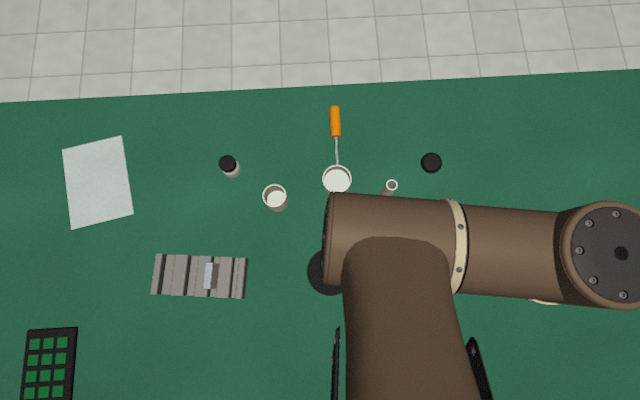

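The top view shows the plate standing in the 15 mm groove (around 209,276), and everything else unmoved. Next is plate25.

```bash
python3 -m inch '[0.03,-0.0025,0.002,0,0.5,-0.5,0.065, 0.03,0,0,0,0,0,0.065, 0.02,0,0,0,0,0,0.065, 0.007,0,0,0,0,0,0.065, 0,0,0,0,0,0,0.01, 0,0,0,0,0,0,0.01, 0,0,0,0,0,0,0.01, 0,0,0,0,0,0,0.01, 0,0,0,0,0,0,0.01, 0,0,0,0,0,0,0.01]'; python3 - <<'E'
from h import *
a=np.radians(-5.9);s=np.array([.4741,.2876])+np.array([-np.sin(a),np.cos(a)])*.07275
print(s)
plan(*s,.13,84.1)
E
```

```text
clock: 9.18
tool_pos: [0.4593, -0.2511, 0.2135]
orientation: [6.9, 89.6, -7.1]
force: [-1.3, -1.6, 0.4]
opening: 0.0255
[0.48157816 0.35996463]
t 9.18 grasp pt [ 0.4603 -0.2513  0.0545] jaw 76.0 j6 -97 open 0.0255 F [-1.3 -1.6  0.4]
 turn [-8.09  0.36 -0.02]  shift in turned axes (mm) [-75.5 610.2 -40.7]  in current axes [ -75.8  598.4 -125.7]
```

```bash
python3 -m inch '[-0.05,0,0,-4,0,0,0.01, -0.04,0,0,-4.1,0.3,0,0.01, 0,0.056,-0.0038,0,0,0,0.01, 0,0.056,-0.0038,0,0,0,0.01, 0,0.056,-0.0038,0,0,0,0.01, 0,0.056,-0.0038,0,0,0,0.01, 0,0.056,-0.0038,0,0,0,0.01, 0,0.056,-0.0038,0,0,0,0.01, 0,0.056,-0.0038,0,0,0,0.01, 0,0.056,-0.0038,0,0,0,0.01, 0,0.056,-0.0038,0,0,0,0.01, 0,0.056,-0.0038,0,0,0,0.01, 0,0.03,-0.003,0,0,0,0.01, 0,0,0,0,0,0,0.01]'; python3 -c "
from h import *
plan(.4816,.360,.0625,84.1)"
```

```text
clock: 10.92
tool_pos: [0.4745, 0.3592, 0.302]
orientation: [158.8, 89.5, 152.8]
force: [0.4, -0.2, -2.4]
opening: 0.0245
t 10.93 grasp pt [0.4732 0.3599 0.1431] jaw 83.9 j6 -151 open 0.0245 F [ 0.4 -0.2 -2.4]
 turn [-0.17 -0.5  -0.2 ]  shift in turned axes (mm) [80.5  1.5  7. ]  in current axes [80.5  1.2  7.7]
```

```bash
python3 -m inch '[0.015,0.0012,0.0075,0,-0.5,0,0.01, 0.015,0,0,0,0,0,0.01, 0,0,0,0,0,0,0.01]'; python3 - <<'E'
from h import *
plan(.4816,.360,.0625,84.1)
s,W,C=snap('wrist','w3.png')
E
```

```text
clock: 11.3
tool_pos: [0.4819, 0.3573, 0.2681]
orientation: [163.7, 89.9, 157.5]
force: [-0.6, 0.1, -2.0]
opening: 0.0248
t 11.30 grasp pt [0.4815 0.3574 0.1091] jaw 83.8 j6 -151 open 0.0248 F [-0.6  0.1 -2. ]
 turn [-0.29 -0.12 -0.04]  shift in turned axes (mm) [46.6  2.7 -0.5]  in current axes [46.6  2.6 -0.5]
```

View pics/w3.png

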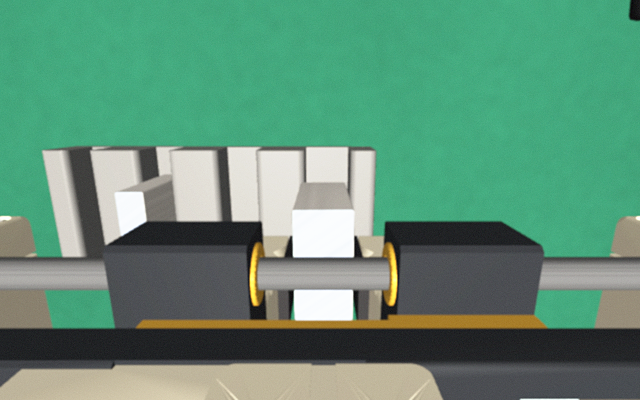

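The 25 mm groove is centred about 4 px right of the held plate (328 against 324), which agrees with the computed +2.6 mm. I'll correct that and insert.

```bash
python3 -m inch '[0.014,0.0026,0,0,0,0,0.01, 0.010,0,0,0,0,0,0.01, 0.007,0,0,0,0,0,0.01, 0.004,0,0,0,0,0,0.01, 0.003,0,0,0,0,0,0.01, 0.003,0,0,0,0,0,0.01]'; python3 -c "
from h import *
plan(.4816,.360,.0625,84.1)"
```

```text
clock: 12.1
tool_pos: [0.4827, 0.36, 0.2261]
orientation: [97.1, 89.8, 90.9]
force: [-0.3, 0.5, -1.5]
opening: 0.0253
t 12.10 grasp pt [0.4827 0.3605 0.0671] jaw 83.8 j6 -151 open 0.0253 F [-0.3  0.5 -1.5]
 turn [-0.32 -0.02 -0.17]  shift in turned axes (mm) [ 4.6 -0.1 -1.1]  in current axes [ 4.6 -0.2 -1.1]
```

```bash
python3 -m inch '[0.003,0,0,0,0,0,0.01, 0.003,0,0,0,0,0,0.01, 0.002,0,0,0,0,0,0.01]'; python3 -c "
from h import *
plan(.4816,.360,.0625,84.1)"
```

```text
clock: 12.48
tool_pos: [0.4826, 0.3602, 0.2218]
orientation: [73.3, 89.8, 67.2]
force: [-8.3, -3.0, 18.9]
opening: 0.0249
t 12.47 grasp pt [0.4828 0.3607 0.0628] jaw 83.9 j6 -151 open 0.0249 F [-8.3 -3.  18.9]
 turn [-0.22  0.05 -0.18]  shift in turned axes (mm) [ 0.3 -0.3 -1. ]  in current axes [ 0.3 -0.3 -1. ]
```

```bash
python3 -m inch '[-0.001,0,0,0,0,0,0.04, 0,0,0,0,0,0,0.04, 0,0,0,0,0,0,0.04, -0.03,0,0,0,0,0,0.04, -0.05,0,0,-7.5,0,0,0.055, -0.01,0,0,-7.5,0,0,0.055, 0,-0.056,-0.003,0,0,0,0.055, 0,-0.056,-0.003,0,0,0,0.055, 0,-0.056,-0.003,0,0,0,0.055, 0,-0.056,-0.003,0,0,0,0.055, 0,-0.056,-0.003,0,0,0,0.055, 0,-0.056,-0.003,0,0,0,0.055, 0,-0.056,-0.003,0,0,0,0.055, 0,-0.056,-0.003,0,0,0,0.055, 0,-0.056,-0.003,0,0,0,0.055, 0,-0.056,-0.003,0,0,0,0.055, 0,-0.056,-0.003,0,0,0,0.055, 0,-0.056,-0.003,0,0,0,0.055, 0,-0.03,0,0,0,0,0.055, 0,0,0,0,0,0,0.055]'; python3 - <<'E'
from h import *
plan(.5602,-.366,.05,99.1)
snap('wrist','w4.png')
snap('top','t2.png')
E
```

```text
clock: 14.98
tool_pos: [0.5667, -0.3598, 0.311]
orientation: [31.2, 89.6, 40.8]
force: [0.5, 0.3, 0.2]
opening: 0.055
t 14.97 grasp pt [ 0.5675 -0.359   0.152 ] jaw 99.6 j6 -64 open 0.0550 F [0.5 0.3 0.2]
 turn [ 0.5   0.34 -0.21]  shift in turned axes (mm) [102.   -5.1  -7.4]  in current axes [101.9  -5.4  -8. ]
```

View pics/w4.png

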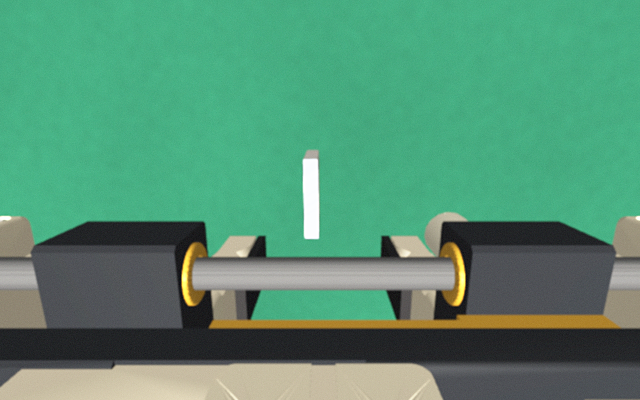

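View pics/t2.png

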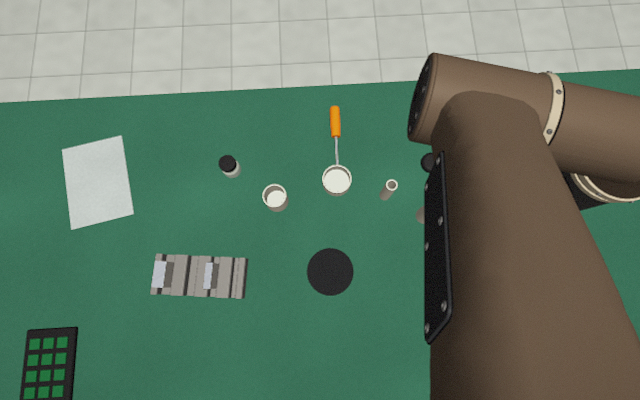

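Both plates stand in their grooves (160,274 and 209,276). Plate10 lies ahead in the wrist view at (312,195), within the planned correction.

```bash
python3 -m inch '[0.03,-0.0054,-0.008,0.5,0.3,-0.2,0.055, 0.03,0,0,0,0,0,0.055, 0.025,0,0,0,0,0,0.055, 0.014,0,0,0,0,0,0.055, 0.005,0,0,0,0,0,0.055, 0,0,0,0,0,0,0.003, 0,0,0,0,0,0,0.003, 0,0,0,0,0,0,0.003, 0,0,0,0,0,0,0.003, 0,0,0,0,0,0,0.003, 0,0,0,0,0,0,0.003]'; python3 - <<'E'
from h import *
a=np.radians(-5.9);s=np.array([.4741,.2876])+np.array([-np.sin(a),np.cos(a)])*-.08025
print(s)
plan(*s,.15,84.1)
E
```

```text
clock: 16.45
tool_pos: [0.5622, -0.3587, 0.2104]
orientation: [-23.0, 89.5, -13.4]
force: [0.7, -0.2, -1.2]
opening: 0.0096
[0.4658509 0.2077751]
t 16.45 grasp pt [ 0.5636 -0.359   0.0514] jaw 99.6 j6 -65 open 0.0096 F [ 0.7 -0.2 -1.2]
 turn [15.51  0.51  0.14]  shift in turned axes (mm) [ -98.6  553.5 -154.1]  in current axes [-1.006e+02  5.742e+02  4.000e-01]
```

```bash
python3 -m inch '[-0.055,0,0,0,0,0,0.003, -0.055,0,0,7.7,0,0,0.003, 0,0,0,7.8,0.5,0,0.003, 0,0.056,-0.0157,0,0,0,0.003, 0,0.056,-0.0157,0,0,0,0.003, 0,0.056,-0.0157,0,0,0,0.003, 0,0.056,-0.0157,0,0,0,0.003, 0,0.056,-0.0157,0,0,0,0.003, 0,0.056,-0.0157,0,0,0,0.003, 0,0.056,-0.0157,0,0,0,0.003, 0,0.056,-0.0157,0,0,0,0.003, 0,0.056,-0.0157,0,0,0,0.003, 0,0.03,-0.009,0,0,0,0.003, 0,0,0,0,0,0,0.003]'; python3 -c "
from h import *
plan(.4659,.2078,.0594,84.1)"
```

```text
clock: 18.2
tool_pos: [0.4682, 0.2049, 0.3224]
orientation: [118.0, 89.9, 111.4]
force: [0.1, -0.5, -0.9]
opening: 0.0098
t 18.20 grasp pt [0.4681 0.2051 0.1634] jaw 83.4 j6 -142 open 0.0098 F [ 0.1 -0.5 -0.9]
 turn [-0.68 -0.03 -0.07]  shift in turned axes (mm) [104.    2.6  -2.5]  in current axes [104.    2.5  -2.5]
```

```bash
python3 -m inch '[0.028,0.0025,-0.0025,-0.7,0,0,0.003, 0.025,0,0,0,0,0,0.003, 0,0,0,0,0,0,0.003]'; python3 - <<'E'
from h import *
plan(.4659,.2078,.0594,84.1)
s,W,C=snap('wrist','w5.png')
im=cv2.imread('pics/w5.png'); cv2.imwrite('pics/w5z.png',cv2.resize(im[130:260,200:450],(750,390)))
E
```

```text
clock: 18.58
tool_pos: [0.4657, 0.207, 0.2686]
orientation: [104.0, 89.9, 98.2]
force: [0.6, -0.6, -1.7]
opening: 0.01
t 18.57 grasp pt [0.4657 0.2072 0.1096] jaw 84.2 j6 -142 open 0.0100 F [ 0.6 -0.6 -1.7]
 turn [ 0.05 -0.02 -0.09]  shift in turned axes (mm) [50.2  0.9  0.1]  in current axes [50.2  0.8  0.1]
```

View pics/w5z.png

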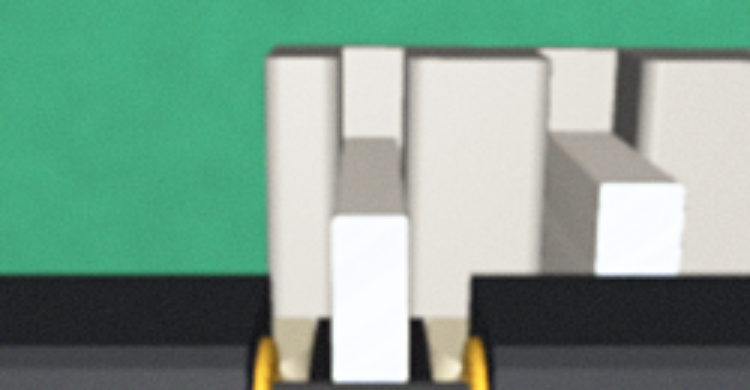

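The thin plate (zoomed centre 370) is within about 0.8 mm of the narrow groove's centre (373). I'll insert it with that correction.

```bash
python3 -m inch '[0.014,0.0008,0,0,0,0,0.003, 0.012,0,0,0,0,0,0.003, 0.008,0,0,0,0,0,0.003, 0.005,0,0,0,0,0,0.003, 0.003,0,0,0,0,0,0.003, 0.003,0,0,0,0,0,0.003]'; python3 -c "
from h import *
plan(.4659,.2078,.0594,84.1)"
```

```text
clock: 19.38
tool_pos: [0.4673, 0.2081, 0.2241]
orientation: [56.1, 89.6, 50.2]
force: [-0.6, -1.0, -0.7]
opening: 0.0097
t 19.38 grasp pt [0.4679 0.2089 0.0651] jaw 84.1 j6 -142 open 0.0097 F [-0.6 -1.  -0.7]
 turn [ 0.02  0.2  -0.3 ]  shift in turned axes (mm) [ 5.7 -0.5 -1.4]  in current axes [ 5.6 -0.5 -1.4]
```

```bash
python3 -m inch '[0.003,-0.0005,0,0,0,0,0.003, 0.003,0,0,0,0,0,0.003, 0.003,0,0,0,0,0,0.003]'; python3 -c "
from h import *
plan(.4659,.2078,.0594,84.1)"
```

```text
clock: 19.75
tool_pos: [0.4676, 0.208, 0.2177]
orientation: [46.1, 89.6, 40.3]
force: [-13.6, -5.1, 43.6]
opening: 0.0096
t 19.75 grasp pt [0.4685 0.2087 0.0587] jaw 84.2 j6 -142 open 0.0096 F [-13.6  -5.1  43.6]
 turn [ 0.13  0.29 -0.3 ]  shift in turned axes (mm) [-0.7 -0.4 -1.7]  in current axes [-0.7 -0.4 -1.7]
```

```bash
python3 -m inch '[-0.001,0,0,0,0,0,0.022, 0,0,0,0,0,0,0.022, 0,0,0,0,0,0,0.022, -0.04,0,0,0,0,0,0.022, -0.05,0,0,0,0,0,0.085, 0,0,0,0,0,0,0.085]'; cat > look.py <<'E'
from h import *
import sys
def obj(n,fn=None):
    s,W,C=snap(n,fn); c=s['color'].astype(int)
    m=((W[...,2]>0.006)&(W[...,2]<.15)&(W[...,0]>.3)&(W[...,0]<.95)&(abs(W[...,1])<.6)).astype(np.uint8)
    k,l,st,ce=cv2.connectedComponentsWithStats(m)
    for i in range(1,k):
        if st[i,4]<15: continue
        p=W[l==i]; zt=np.percentile(p[:,2],97); t=p[p[:,2]>zt-.006]
        r=cv2.minAreaRect((t[:,:2]*1000).astype(np.float32)); 
        r2,rad=cv2.minEnclosingCircle((t[:,:2]*1000).astype(np.float32))
        print(n,ce[i].round(),'ztop %.3f'%zt,'cen',np.round(r[0],1),np.round(r[1],1),'ang %.1f'%r[2],'circ',np.round(r2,1),round(rad,1),len(t))
    m=(c.max(-1)<60)&(W[...,2]<.006)&(W[...,2]>-.01)&(np.hypot(W[...,0]-.45,W[...,1])<.12)
    if m.sum()>50: print('mat',n,np.round(np.median(W[m],0),4), cv2.minEnclosingCircle((W[m][:,:2]*1000).astype(np.float32)),m.sum(), W[m][:,:2].mean(0))
    return s,W
if __name__=='__main__':
    for n in ['top','scene']: obj(n,sys.argv[1]+n+'.png')
E
python3 look.py a
```

```text
clock: 20.5
tool_pos: [0.4674, 0.2078, 0.3107]
orientation: [42.7, 89.6, 37.0]
force: [-1.2, -0.9, 0.2]
opening: 0.0368
top [335. 162.] ztop 0.036 cen [680.6 -36.6] [66.8 69.9] ang 86.7 circ [680.6 -37. ] 35.0 145
top [431. 162.] ztop 0.018 cen [ 714.7 -275.8] [48.  46.9] ang 52.0 circ [ 714.9 -274.9] 25.4 287
top [229. 166.] ztop 0.062 cen [727.8 218.6] [39.2 37.4] ang 0.7 circ [727.7 219. ] 20.4 218
top [388. 189.] ztop 0.104 cen [ 640.6 -151.4] [24.5 23.4] ang 86.4 circ [ 641.  -151.9] 12.9 57
top [275. 198.] ztop 0.060 cen [642.6 111.2] [53.4 53.5] ang 42.1 circ [642.7 110.7] 27.7 122
top [428. 212.] ztop 0.082 cen [ 584.7 -242.3] [38.7 38.5] ang 45.9 circ [ 584.4 -242.2] 19.9 93
top [240. 296.] ztop 0.037 cen [422.6 196.1] [6.6 6.6] ang 86.0 circ [422.6 195.7] 4.4 14
mat top [ 0.4659 -0.0086  0.    ] ((467.20660400390625, -8.80935001373291), 54.01772689819336) 1670 [ 0.46612602 -0.00858098]
scene [387. 128.] ztop 0.148 cen [467.9 180.6] [15.7 18.8] ang 85.8 circ [467.8 179.6] 11.1 20
scene [409. 127.] ztop 0.149 cen [473.6 231.6] [24.7 11.5] ang 30.1 circ [471.  236.1] 12.4 22
s
[... 205 characters left out ...]
203.] ztop 0.082 cen [ 586.5 -243.9] [39.1 38. ] ang 75.2 circ [ 586.2 -243.8] 20.4 108
scene [255. 212.] ztop 0.103 cen [ 643.2 -154.4] [23.7 24.5] ang 16.5 circ [ 642.9 -153.9] 12.8 73
scene [371. 210.] ztop 0.060 cen [644.4 109.2] [52.3 54.8] ang 78.6 circ [644.  108.8] 28.3 148
scene [312. 256.] ztop 0.036 cen [682. -39.] [69.8 68.4] ang 44.9 circ [681.4 -37.8] 36.2 214
scene [429. 233.] ztop 0.061 cen [730.4 216.5] [39.  37.8] ang 88.6 circ [728.5 216. ] 20.9 224
scene [199. 259.] ztop 0.018 cen [ 718.2 -277.9] [49.6 47.1] ang 63.7 circ [ 717.6 -276.5] 25.8 361
mat scene [ 0.4705 -0.0108  0.001 ] ((468.6851806640625, -10.677125930786133), 53.83213424682617) 778 [ 0.47028555 -0.01057189]
```

View pics/atop.png

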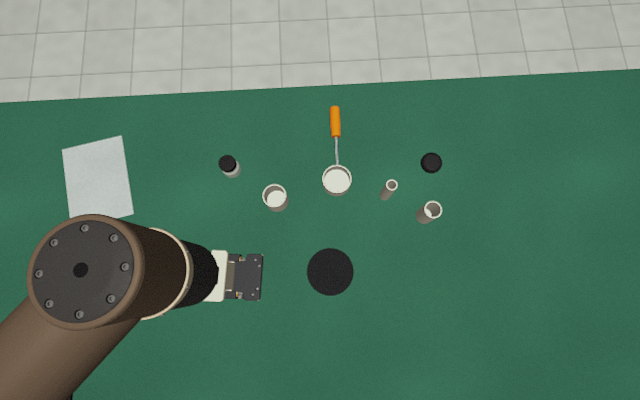

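```bash
python3 -m inch '[0,0,0,-8.7,0,0,0.086, 0,0,0,-8.7,0,0,0.086, 0,0,0,-8.6,0.3,-0.3,0.086, 0,-0.049,0.0188,0,0,0,0.086, 0,-0.049,0.0188,0,0,0,0.086, 0,-0.049,0.0188,0,0,0,0.086, 0,-0.049,0.0188,0,0,0,0.086, 0,-0.049,0.0188,0,0,0,0.086, 0,-0.049,0.0188,0,0,0,0.086, 0,0,0,0,0,0,0.086]'; python3 -c "
from h import *
plan(.681,-.0375,.021,110)
snap('wrist','w6.png')"
```

```text
clock: 21.85
tool_pos: [0.6807, -0.0346, 0.2885]
orientation: [-169.9, 88.2, -148.7]
force: [-1.2, 0.5, -0.6]
opening: 0.0858
t 21.85 grasp pt [ 0.6765 -0.0372  0.1296] jaw 111.3 j6 -83 open 0.0858 F [-1.2  0.5 -0.6]
 turn [ 1.25 -1.76  0.33]  shift in turned axes (mm) [108.5  -2.8  -0.7]  in current axes [108.5  -2.2   2.5]
```

View pics/w6.png

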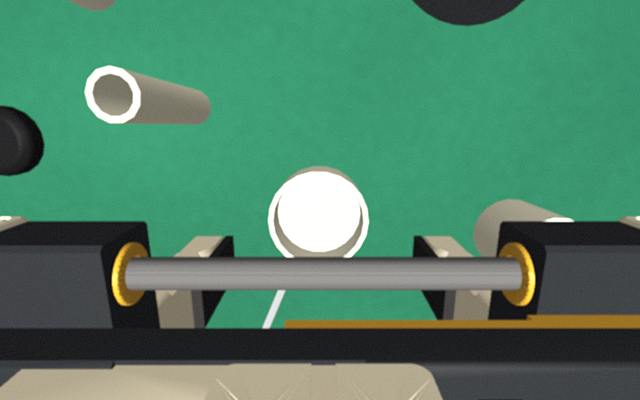

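The dish is centred in the jaws (318,215), with the screwdriver shaft (275,305) between the fingers and clear of them.

```bash
python3 -m inch '[0.03,-0.0025,0.001,1.2,-1.7,0.3,0.0876, 0.025,0,0,0,0,0,0.0876, 0,0,0,0,0,0,0.0876]'; python3 -c "
from h import *
plan(.681,-.0375,.021,110)"
```

```text
clock: 22.28
tool_pos: [0.6784, -0.0343, 0.2288]
orientation: [164.3, 89.6, -175.6]
force: [-0.5, 0.0, 0.1]
opening: 0.0873
t 22.27 grasp pt [ 0.6775 -0.0344  0.0698] jaw 110.1 j6 -83 open 0.0873 F [-0.5  0.   0.1]
 turn [ 0.1  -0.34 -0.09]  shift in turned axes (mm) [48.8 -3.9  1.3]  in current axes [48.8 -3.9  1.6]
```

```bash
python3 -m inch '[0.004,-0.0039,0.0015,0,-0.3,0,0.0876, 0.005,0,0,0,0,0,0.0876]'; python3 -c "
from h import *
plan(.681,-.0375,.021,110)
s,W,C=snap('wrist','w7.png')
m=(W[...,2]>.030)&(W[...,2]<.042)&(np.hypot(W[...,0]-.681,W[...,1]+.0375)<.06)
t=W[m];print(cv2.minEnclosingCircle((t[:,:2]*1000).astype(np.float32)),len(t))"
```

```text
clock: 22.52
tool_pos: [0.6815, -0.0364, 0.221]
orientation: [39.1, 89.9, 59.3]
force: [-0.2, -1.0, 0.7]
opening: 0.0875
t 22.52 grasp pt [ 0.6817 -0.0362  0.062 ] jaw 110.2 j6 -83 open 0.0875 F [-0.2 -1.   0.7]
 turn [ 0.21  0.08 -0.06]  shift in turned axes (mm) [41.  -0.8 -0.9]  in current axes [41.  -0.9 -0.9]
((680.2327880859375, -39.718570709228516), 35.13119888305664) 2696
```

View pics/w7.png

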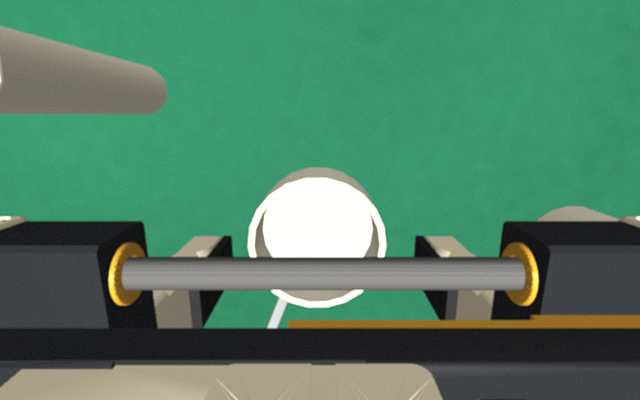

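The dish rim spans 248–385 px, about 3 mm to the left of centre, so I'll shift by 2.5 mm, descend and grip.

```bash
python3 -m inch '[0.014,-0.0025,-0.0005,0,0,0,0.0876, 0.014,0,0,0,0,0,0.0876, 0.010,0,0,0,0,0,0.0876, 0.004,0,0,0,0,0,0.0876, 0,0,0,0,0,0,0.06, 0,0,0,0,0,0,0.06, 0,0,0,0,0,0,0.06, 0,0,0,0,0,0,0.06]'; python3 -c "
from h import *
plan(.468,-.010,.06,90)"
```

```text
clock: 23.58
tool_pos: [0.6822, -0.0388, 0.1785]
orientation: [4.1, 89.9, 24.3]
force: [-1.3, -0.1, 3.2]
opening: 0.0699
t 23.57 grasp pt [ 0.6825 -0.0387  0.0195] jaw 110.3 j6 -83 open 0.0699 F [-1.3 -0.1  3.2]
 turn [20.27  0.11 -0.03]  shift in turned axes (mm) [ -40.5   28.8 -214.2]  in current axes [ -40.9  101.3 -190.9]
```

```bash
python3 -m inch '[-0.025,0,0,0,0,0,0.06, -0.045,0,0,0,0,0,0.06, -0.005,0.03,0,0,0,0,0.06, 0,0.0225,-0.046,0,0,0,0.06, 0,0.0225,-0.046,0,0,0,0.06, 0,0.0225,-0.046,0,0,0,0.06, 0,0,-0.046,0,0,0,0.06, 0,0,0,0,0,0,0.06]'; python3 -c "
from h import *
plan(.468,-.010,.02,110)
s,W,C=snap('wrist','w8.png')"
```

```text
clock: 24.58
tool_pos: [0.4679, -0.0106, 0.2508]
orientation: [144.3, 89.7, 164.4]
force: [0.4, -0.3, -0.4]
opening: 0.0697
t 24.57 grasp pt [ 0.467  -0.0104  0.0918] jaw 110.1 j6 -92 open 0.0697 F [ 0.4 -0.3 -0.4]
 turn [ 0.14 -0.25 -0.18]  shift in turned axes (mm) [71.8  0.5  0.3]  in current axes [71.8  0.3  0.6]
```

View pics/w8.png

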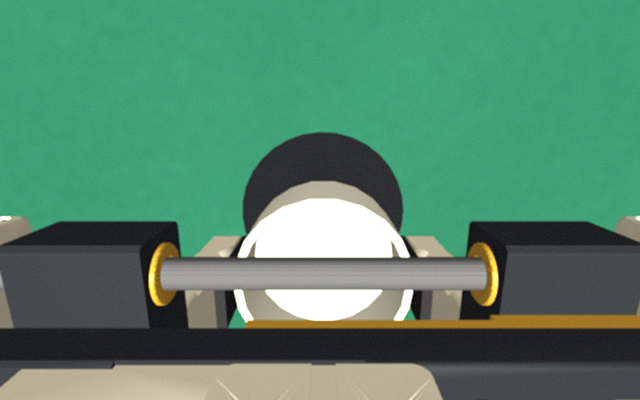

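The held dish (centre column about 323) is over the mat (centre column about 323). I'll lower it.

```bash
python3 -m inch '[0.025,0,0.0005,0,0,0,0.06, 0.022,0,0,0,0,0,0.06, 0.012,0,0,0,0,0,0.06, 0.006,0,0,0,0,0,0.06, 0.004,0,0,0,0,0,0.06, 0.003,0,0,0,0,0,0.06]'; python3 -c "
from h import *
plan(.468,-.010,.0195,110)"
```

```text
clock: 25.38
tool_pos: [0.4748, -0.0082, 0.1783]
orientation: [39.2, 89.8, 59.4]
force: [-15.9, 5.6, 49.3]
opening: 0.0694
t 25.38 grasp pt [ 0.475  -0.0077  0.0193] jaw 110.2 j6 -92 open 0.0694 F [-15.9   5.6  49.3]
 turn [ 0.2   0.15 -0.12]  shift in turned axes (mm) [-0.2  0.6 -7. ]  in current axes [-0.3  0.6 -7. ]
```

```bash
python3 -m inch '[-0.001,0,0,0,0,0,0.0876, 0,0,0,0,0,0,0.0876, 0,0,0,0,0,0,0.0876, -0.03,0,0,0,0,0,0.0876, -0.06,0,0,0,0,0,0.0876, -0.02,0.0128,0.0485,0,0,0,0.0876, 0,0.0128,0.0485,0,0,0,0.0876, 0,0.0128,0.0485,0,0,0,0.0876, 0,0.0128,0.0485,0,0,0,0.0876, 0,0,0,0,0,0,0.0876]'; python3 -c "
from h import *
plan(.6445,.110,.05,110)"; python3 look.py b
```

```text
clock: 26.62
tool_pos: [0.6435, 0.1095, 0.2972]
orientation: [14.7, 89.4, 34.9]
force: [-0.8, -0.2, -0.9]
opening: 0.0875
t 26.62 grasp pt [0.6447 0.1104 0.1382] jaw 110.2 j6 -96 open 0.0875 F [-0.8 -0.2 -0.9]
 turn [ 0.17  0.54 -0.14]  shift in turned axes (mm) [88.2  0.1  1.1]  in current axes [88.2 -0.1  0.3]
top [335. 128.] ztop 0.026 cen [835.2 -42.4] [20.3 79. ] ang 86.4 circ [835.1 -42.9] 39.6 214
top [431. 162.] ztop 0.018 cen [ 715.1 -275.6] [49.  46.4] ang 57.3 circ [ 715.7 -275.1] 25.3 286
top [388. 189.] ztop 0.104 cen [ 640.6 -151.5] [23.8 23. ] ang 84.3 circ [ 640.8 -152. ] 12.4 55
top [270. 188.] ztop 0.061 cen [662.1 117.3] [ 4.2 36.9] ang 20.7 circ [660.7 116.8] 18.5 11
top [276. 200.] ztop 0.060 cen [633.1 106.7] [34.1 54.1] ang 20.0 circ [642.2 110.2] 27.3 73
top [428. 212.] ztop 0.082 cen [ 584.2 -241.8] [38.5 38.3] ang 20.4 circ [ 584.7 -242. ] 20.1 98
top [328. 268.] ztop 0.037 cen [473.1  -4.5] [67.9 66.7] ang 86.4 circ [472.9  -5.1] 34.8 149
top [199. 276.] ztop 0.069 cen [473.5 291. ] [170.6  58.6] ang 82.9 circ [470.7 291.6] 88.4 660
mat top [ 0.4486 -0.0123
[... 682 characters left out ...]
03.] ztop 0.082 cen [ 586.2 -244. ] [38.3 37.3] ang 5.6 circ [ 586.6 -243.8] 20.2 110
scene [255. 212.] ztop 0.103 cen [ 643.6 -153.3] [24.4 24.9] ang 78.7 circ [ 643.  -154.4] 13.5 73
scene [372. 210.] ztop 0.060 cen [644.9 108.4] [53.9 53.7] ang 32.2 circ [643.9 109.4] 28.8 145
scene [429. 233.] ztop 0.061 cen [730.3 216.6] [39.1 37.7] ang 87.1 circ [730.2 216.1] 20.2 224
scene [314. 290.] ztop 0.026 cen [837.6 -45.3] [22.7 80.6] ang 86.5 circ [837.6 -46.1] 40.3 374
scene [199. 259.] ztop 0.017 cen [ 717.  -277.5] [49.4 49.2] ang 36.7 circ [ 717.5 -277.4] 26.0 367
mat scene [ 0.4849 -0.0362  0.0009] ((468.1866760253906, -10.573653221130371), 53.75905990600586) 248 [ 0.48394578 -0.01851005]
```

View pics/bscene.png

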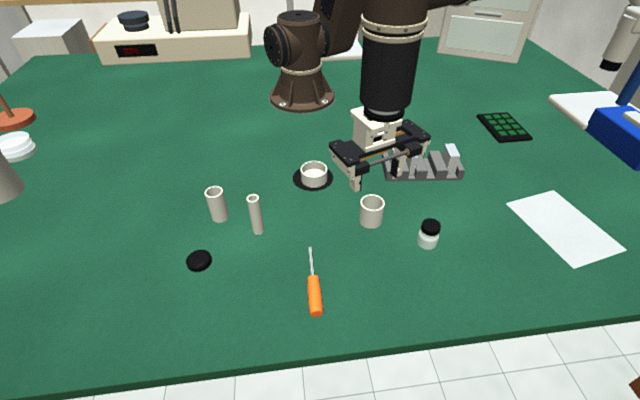

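The dish (314,173) is inside the mat, 7 mm off its centre, and the wide beaker is still at (372,210) under the gripper. I'll descend on it.

```bash
python3 -m inch '[0.03,0,0,0,0.5,0,0.0876, 0.028,0,0,0,0,0,0.0876, 0.02,0,0,0,0,0,0.0876, 0.007,0,0,0,0,0,0.0876, 0,0,0,0,0,0,0.04, 0,0,0,0,0,0,0.04, 0,0,0,0,0,0,0.04, 0,0,0,0,0,0,0.04, 0,0,0,0,0,0,0.04, 0,0,0,0,0,0,0.04]'; python3 -c "
from h import *
plan(.4737,-.006,.12,110)"
```

```text
clock: 27.98
tool_pos: [0.6381, 0.105, 0.2155]
orientation: [43.0, 89.7, 63.0]
force: [-0.5, 0.3, -1.3]
opening: 0.0544
t 27.98 grasp pt [0.6384 0.1057 0.0565] jaw 110.0 j6 -96 open 0.0544 F [-0.5  0.3 -1.3]
 turn [-0.01  0.22 -0.2 ]  shift in turned axes (mm) [ -63.5  -48.  -192.4]  in current axes [ -64.5  -47.8 -192.2]
```

```bash
python3 -m inch '[-0.03,0,0,0,0,0,0.04, -0.035,0,0,0,0,0,0.04, 0,-0.0117,-0.048,0,0,0,0.04, 0,-0.0117,-0.048,0,0,0,0.04, 0,-0.0117,-0.048,0,0,0,0.04, 0,-0.0117,-0.048,0,0,0,0.04, 0,0,0,0,0,0,0.04]'; cat > wl.py <<'E'
from h import *
import sys
fn,x,y,z,psi=sys.argv[1],*map(float,sys.argv[2:6])
plan(x,y,z,psi)
s,W,C=snap('wrist',fn)
o=ctrl.get_obs();T=np.eye(4);T[:3,:3]=rpy(o['orientation']);T[:3,3]=o['tool_pos']
Q=(W-T[:3,3])@T[:3,:3]  # tool coords
np.savez('pics/last.npz',Q=Q,W=W,c=s['color'])
E
python3 wl.py w9.png .4737 -.006 .0665 110
```

```text
clock: 28.85
tool_pos: [0.4681, -0.0079, 0.2802]
orientation: [62.9, 89.8, 82.9]
force: [0.2, -0.2, 0.1]
opening: 0.0543
t 28.85 grasp pt [ 0.4682 -0.0073  0.1212] jaw 110.0 j6 -93 open 0.0543 F [ 0.2 -0.2  0.1]
 turn [ 0.01  0.1  -0.2 ]  shift in turned axes (mm) [54.7 -0.1  5.9]  in current axes [54.7 -0.3  5.8]
```

View pics/w9.png

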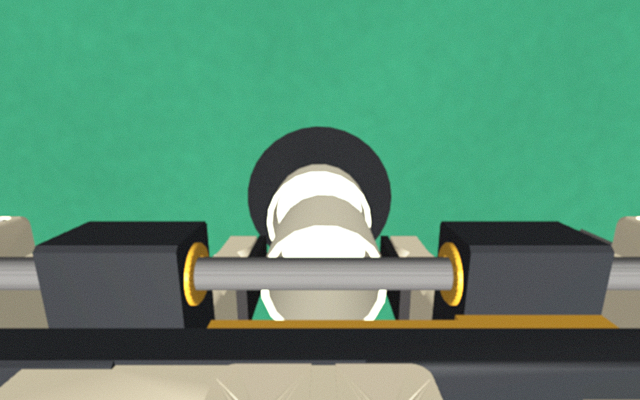

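```bash
cat > fit.py <<'E'
from h import *
from scipy.optimize import least_squares
d=np.load('pics/last.npz');Q=d['Q'];W=d['W'];c=d['c'].astype(int)
def fit(zlo,zhi,ro,name,cz=0,cy=0,rad=.06,inner=None):
    white=(c.min(-1)>185)
    m=white&(W[...,2]>zlo)&(W[...,2]<zhi)&(np.hypot(Q[...,1]-cy,Q[...,2]-cz)<rad)
    p=Q[m][:,1:]
    if len(p)<20: print(name,'few',len(p));return
    # annulus fit: points between ri and ro
    ri=ro-.0035
    f=lambda q:(lambda r:np.maximum(r-ro,0)+np.maximum(ri-r,0))(np.hypot(p[:,0]-q[0],p[:,1]-q[1]))
    s=least_squares(f,p.mean(0),loss='soft_l1',f_scale=.001)
    print(name,'tool y,z (mm)',np.round(s.x*1000,1),'resid %.2f'%(1000*np.abs(f(s.x)).mean()),len(p),'height',np.median(W[m][:,2]).round(4))
if __name__=='__main__':
    import sys
    a=sys.argv[1:]
    for i in range(0,len(a),4): fit(float(a[i+1]),float(a[i+2]),float(a[i+3]),a[i])
E
python3 fit.py wide .117 .130 .0275 dish .032 .042 .035
```

```text
wide tool y,z (mm) [0.6 1.7] resid 0.48 1550 height 0.1239
dish tool y,z (mm) [-2.6  1.4] resid 0.00 890 height 0.0357
```

```bash
python3 -m inch '[0.01,-0.003,-0.0005,0,0,0,0.04, 0.008,0,0,0,0,0,0.04, 0,0,0,0,0,0,0.04]'; python3 wl.py w10.png .475 -.0077 .0665 110;python3 fit.py wide .097 .112 .0275 dish .032 .042 .035
```

```text
clock: 29.28
tool_pos: [0.4722, -0.0092, 0.2611]
orientation: [36.0, 89.7, 56.1]
force: [0.6, 0.4, -0.3]
opening: 0.0539
t 29.27 grasp pt [ 0.4727 -0.0085  0.1021] jaw 110.1 j6 -93 open 0.0539 F [ 0.6  0.4 -0.3]
 turn [ 0.11  0.23 -0.17]  shift in turned axes (mm) [35.6  0.5  3.1]  in current axes [35.6  0.3  3. ]
wide tool y,z (mm) [0.7 3.8] resid 0.52 1558 height 0.1047
dish tool y,z (mm) [ 0.2 -0.4] resid 0.01 1146 height 0.0357
```

View pics/w10.png

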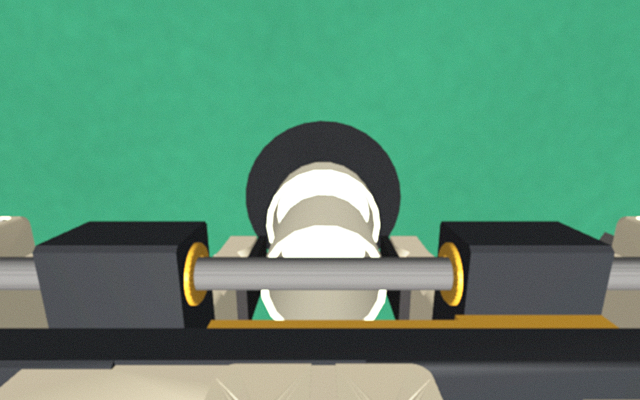

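```bash
cat > fit.py <<'E'
from h import *
from scipy.optimize import least_squares
d=np.load('pics/last.npz');Q=d['Q'];W=d['W'];c=d['c'].astype(int)
def fit(z,tol,ro,name,rad=.06):
    m=(abs(W[...,2]-z)<tol)&(np.hypot(Q[...,1],Q[...,2])<rad)&(c.min(-1)>150)
    p=Q[m][:,1:]
    if len(p)<20: print(name,'few',len(p));return
    f=lambda q:np.hypot(p[:,0]-q[0],p[:,1]-q[1])-(ro-.00175)
    s=least_squares(f,p.mean(0),loss='soft_l1',f_scale=.001)
    g=abs(f(s.x))<.003; a=np.degrees(np.arctan2(*(p[g]-s.x).T[::-1]))
    print(name,'tool y,z (mm)',np.round(s.x*1000,1),'resid %.2f'%(1000*np.abs(f(s.x)).mean()),len(p),'angles',np.percentile(a,[2,50,98]).round(),'h %.4f'%np.median(W[m][:,2]))
if __name__=='__main__':
    import sys
    a=sys.argv[1:]
    for i in range(0,len(a),3): fit(float(a[i+1]),.0015,float(a[i+2]),a[i])
E
python3 fit.py wide .1045 .0275 wide .1055 .0275 dish .036 .035
python3 - <<'E'
from h import *
d=np.load('pics/last.npz');W=d['W']
m=(abs(W[...,2]-.105)<.012)
print(np.histogram(W[...,2][m],bins=12))
E
```

```text
wide tool y,z (mm) [0.6 3.9] resid 2.36 1764 angles [-145.  -59.  170.] h 0.1046
wide tool y,z (mm) [0.6 4. ] resid 2.47 1475 angles [-144.  -59.  171.] h 0.1048
dish tool y,z (mm) [ 0.3 -0.5] resid 0.85 1066 angles [-175.  -77.  175.] h 0.0357
(array([ 453,  439,  437,  435,  461, 1309,  635,  130,  104,   75,   33,
         38]), array([0.0930095 , 0.09500428, 0.09699905, 0.09899382, 0.10098859,
       0.10298336, 0.10497814, 0.10697291, 0.10896768, 0.11096245,
       0.11295722, 0.114952  , 0.11694677]))
```

```bash
python3 -m inch '[0,-0.0003,-0.0048,0,0,0,0.04, 0.006,0,-0.001,0,0,0,0.04, 0,0,0,0,0,0,0.04]'; python3 wl.py w11.png .475 -.0077 .0665 110;python3 fit.py wide .0985 .0275 dish .036 .035
```

```text
clock: 29.7
tool_pos: [0.467, -0.0113, 0.2547]
orientation: [36.1, 89.7, 56.2]
force: [0.6, 0.5, -1.8]
opening: 0.054
t 29.70 grasp pt [ 0.4674 -0.0106  0.0957] jaw 110.1 j6 -93 open 0.0540 F [ 0.6  0.5 -1.8]
 turn [ 0.13  0.22 -0.16]  shift in turned axes (mm) [29.2  0.6  8.8]  in current axes [29.2  0.5  8.7]
wide tool y,z (mm) [0.6 3.8] resid 2.29 1707 angles [-145.  -59.  170.] h 0.0983
dish tool y,z (mm) [0.5 5.2] resid 0.85 1040 angles [-175.  -84.  175.] h 0.0357
```

View pics/w11.png

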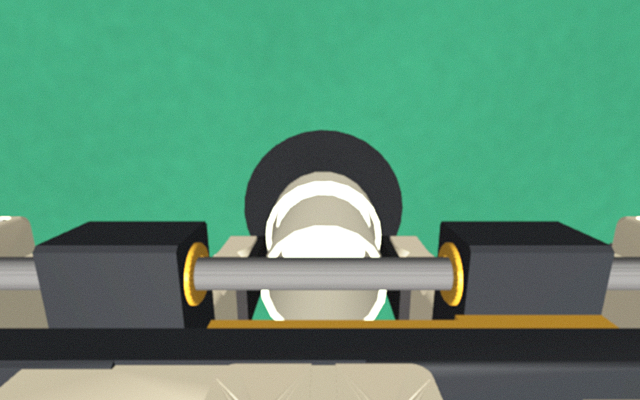

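```bash
python3 -m inch '[0.007,0,0,0,0,0,0.04, 0.006,0,0,0,0,0,0.04, 0,0,0,0,0,0,0.04]'; python3 wl.py w12.png .475 -.0077 .0665 110;python3 fit.py wide .0855 .0275 dish .036 .035
```

```text
clock: 30.12
tool_pos: [0.4673, -0.0111, 0.2412]
orientation: [30.1, 89.7, 50.2]
force: [0.0, 0.4, -0.7]
opening: 0.0542
t 30.12 grasp pt [ 0.4678 -0.0104  0.0822] jaw 110.1 j6 -92 open 0.0542 F [ 0.   0.4 -0.7]
 turn [ 0.14  0.27 -0.16]  shift in turned axes (mm) [15.7  0.5  8.4]  in current axes [15.7  0.5  8.3]
wide tool y,z (mm) [0.7 4. ] resid 2.36 1529 angles [-144.  -60.  171.] h 0.0849
dish tool y,z (mm) [ -0.1 -25.4] resid 8.32 2600 angles [ 24.  89. 154.] h 0.0359
```

```bash
python3 -m inch '[0.006,0,0.001,0,0,0,0.04, 0.005,0,0,0,0,0,0.04, 0.003,0,0,0,0,0,0.04, 0.002,0,0,0,0,0,0.04, 0.002,0,0,0,0,0,0.04]'; python3 wl.py w13.png .475 -.0077 .0665 110
```

```text
clock: 30.8
tool_pos: [0.4689, -0.0105, 0.2247]
orientation: [18.3, 89.7, 38.6]
force: [-14.4, 2.5, 39.3]
opening: 0.0542
t 30.80 grasp pt [ 0.4696 -0.0099  0.0657] jaw 110.2 j6 -92 open 0.0542 F [-14.4   2.5  39.3]
 turn [ 0.22  0.32 -0.11]  shift in turned axes (mm) [-0.8  0.5  6.7]  in current axes [-0.7  0.5  6.7]
```

```bash
python3 -m inch '[-0.001,0,0,0,0,0,0.075, 0,0,0,0,0,0,0.075, 0,0,0,0,0,0,0.075, -0.04,0,0,0,0,0,0.075, -0.05,0,0,0,0.3,0,0.075, 0,-0.0505,0.0057,0,0,0,0.075, 0,-0.0505,0.0057,0,0,0,0.075, 0,-0.0505,0.0057,0,0,0,0.075, 0,-0.0505,0.0057,0,0,0,0.075, 0,-0.0505,0.0057,0,0,0,0.075, 0,0,0,0,0,0,0.075]'; python3 wl.py w14.png .586 -.2445 .073 110;python3 fit.py mid .082 .020; python3 look.py c | grep -v -e 'ztop 0.01' -e 'ztop 0.02'
```

```text
clock: 32.22
tool_pos: [0.5877, -0.2441, 0.3173]
orientation: [31.0, 89.9, 51.5]
force: [-0.5, 0.3, -0.6]
opening: 0.0753
t 32.23 grasp pt [ 0.5879 -0.2439  0.1583] jaw 110.5 j6 -64 open 0.0753 F [-0.5  0.3 -0.6]
 turn [ 0.5   0.08 -0.05]  shift in turned axes (mm) [85.3  0.2 -1.8]  in current axes [85.3  0.2 -1.9]
mid tool y,z (mm) [-1.8 -4.3] resid 0.87 872 angles [-172.   -5.  174.] h 0.0818
top [229. 166.] ztop 0.062 cen [727.8 219. ] [39.2 38.3] ang 3.1 circ [727.8 218.7] 20.3 222
top [199. 276.] ztop 0.069 cen [473.6 291.2] [171.3  58.5] ang 82.9 circ [471.1 291.4] 88.5 655
top [319. 267.] ztop 0.070 cen [477.9  16.4] [11.5 43. ] ang 80.6 circ [477.   10.9] 21.5 38
mat top [4.48e-01 2.15e-02 2.00e-04] ((459.28839111328125, 27.598583221435547), 77.96415710449219) 107 [0.46369787 0.02261745]
scene [423. 163.] ztop 0.069 cen [474.9 289.7] [170.1  60.9] ang 84.5 circ [473.8 289.9] 89.6 291
scene [314. 169.] ztop 0.070 cen [475.5  -5.8] [53.1 55.8] ang 59.9 circ [475.7  -6.1] 28.9 115
scene [230. 165.] ztop 0.150 cen [ 580. -197.] [20.   8.2] ang 71.5 circ [ 576.1 -195.7] 10.0 21
scene [188. 178.] ztop 0.149 cen [ 612.4 -279.7] [ 6.8 15.6] ang 12.0 circ [ 610.4 -280.1] 7.9 20
scene [217. 203.] ztop 0.082 cen [ 585.8 -244.4] [38.6 37.7] ang 1.1 circ [ 586.4 -243.6] 20.0 106
scene [255. 213.] ztop 0.103 cen [ 643.7 -153.9] [23.4 24. ] ang 81.2 circ [ 643.5 -154.1] 13.9 69
scene [429. 233.] ztop 0.061 cen [730. 216.] [37.7 39.5] ang 67.2 circ [730.1 216.3] 20.2 219
mat scene [ 0.4851 -0.034   0.0008] ((469.0275573730469, -11.128769874572754), 54.05350875854492) 250 [ 0.48412228 -0.01795888]
```

View pics/cscene.png

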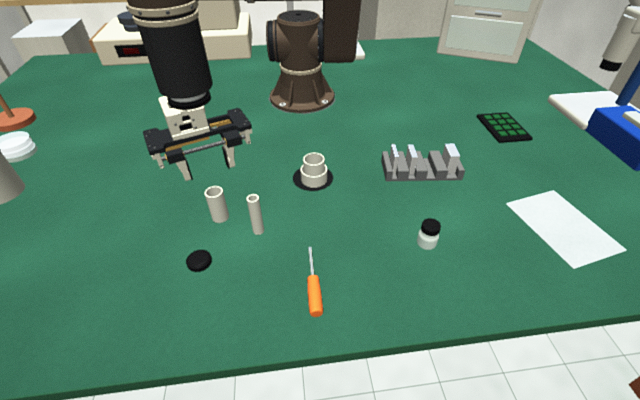

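The wide beaker now stands in the dish (314,165), rim at 70 mm, and three plates are in the rack. Now the middle beaker.

```bash
python3 -m inch '[0.03,-0.0013,-0.003,0.5,0,0,0.075, 0.028,0,0,0,0,0,0.075, 0.018,0,0,0,0,0,0.075, 0.006,0,0,0,0,0,0.075, 0,0,0,0,0,0,0.03, 0,0,0,0,0,0,0.03, 0,0,0,0,0,0,0.03, 0,0,0,0,0,0,0.03, 0,0,0,0,0,0,0.03, 0,0,0,0,0,0,0.03]'; python3 wl.py w15.png .4752 -.0075 .18 110; python3 fit.py mid .0820 .020
```

```text
clock: 33.62
tool_pos: [0.5841, -0.2376, 0.2395]
orientation: [-13.0, 89.5, 7.6]
force: [0.2, 0.4, -1.0]
opening: 0.0403
t 33.62 grasp pt [ 0.5855 -0.2374  0.0805] jaw 110.6 j6 -65 open 0.0403 F [ 0.2  0.4 -1. ]
 turn [0.57 0.49 0.11]  shift in turned axes (mm) [-99.5 253.5 -23.6]  in current axes [-100.1  253.5  -20.2]
mid tool y,z (mm) [ 1.  -4.8] resid 2.80 1131 angles [-148.  -20.  118.] h 0.0823
```

View pics/w15.png

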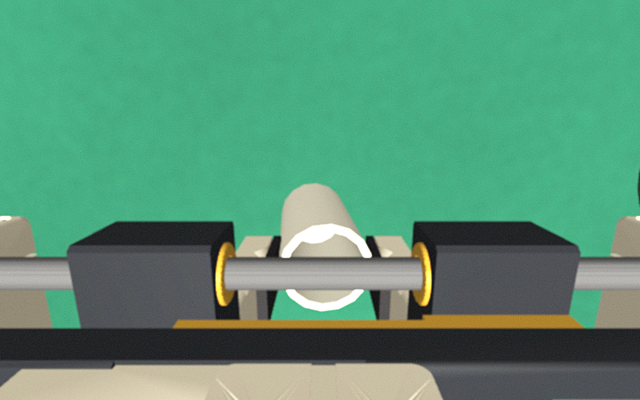

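```bash
python3 - <<'E'
from h import *
d=np.load('pics/last.npz');Q=d['Q'];W=d['W'];c=d['c'].astype(int)
for z0 in np.arange(.005,.09,.01):
    m=(abs(W[...,2]-z0)<.004)&(abs(Q[...,1])<.032)&(abs(Q[...,2])<.05)&(c.max(-1)-c.min(-1)<50)&(np.mgrid[0:400,0:640][0]<258)
    p=Q[m]; 
    if len(p)>10: print('%.3f'%z0,len(p),'y range',np.percentile(p[:,1]*1000,[1,50,99]).round(1),'zmin %.1f'%(np.percentile(p[:,2],2)*1000))
E
```

```text
0.005 86 y range [-27.5 -10.7   8.4] zmin -25.0
0.015 480 y range [-23.9  -3.6   9.2] zmin -24.7
0.025 422 y range [-23.   -3.3  11.1] zmin -24.5
0.035 453 y range [-22.   -2.5  12.9] zmin -24.4
0.045 383 y range [-21.4  -2.4  14.4] zmin -24.2
0.055 355 y range [-20.   -2.2  15.5] zmin -23.9
0.065 571 y range [-29.7  -3.   30.6] zmin -23.7
0.075 864 y range [-31.3  -4.1  31.3] zmin -23.5
0.085 1373 y range [-31.2  -0.6  31.5] zmin -23.2
```

The profile shows the beaker held about 7° off vertical, because the hand drifted while closing. I'll open and regrip deeper with a shorter close.

```bash
python3 -m inch '[0,0,0,0,0,0,0.06, 0,0,0,0,0,0,0.06, 0,0,0,0,0,0,0.06]'; python3 wl.py w16.png .586 -.2445 .073 110; python3 fit.py mid .0820 .020;  python3 -m inch '[0,0,0,0,0,0,0.055, 0,0,0,0,0,0,0.055]'; python3 wl.py w16.png .586 -.2445 .073 110; python3 fit.py mid .0820 .020
```

```text
clock: 34.05
tool_pos: [0.5842, -0.2377, 0.2395]
orientation: [-13.3, 89.5, 7.3]
force: [0.0, -0.2, -0.3]
opening: 0.0591
t 34.05 grasp pt [ 0.5855 -0.2375  0.0805] jaw 110.6 j6 -65 open 0.0591 F [ 0.  -0.2 -0.3]
 turn [0.57 0.48 0.11]  shift in turned axes (mm) [ 7.5 -7.  -0.6]  in current axes [ 7.5 -7.  -0.7]
mid tool y,z (mm) [-6.4 -4.3] resid 3.58 1627 angles [-161.  -46.  135.] h 0.0818
clock: 34.35
tool_pos: [0.5842, -0.2377, 0.2395]
orientation: [-13.5, 89.5, 7.0]
force: [-0.5, 0.5, 0.2]
opening: 0.0553
t 34.35 grasp pt [ 0.5855 -0.2375  0.0805] jaw 110.6 j6 -65 open 0.0553 F [-0.5  0.5  0.2]
 turn [0.57 0.48 0.11]  shift in turned axes (mm) [ 7.5 -7.  -0.6]  in current axes [ 7.5 -7.  -0.8]
mid tool y,z (mm) [-6.4 -4.3] resid 3.09 1602 angles [-161.  -46.  135.] h 0.0817
```

View pics/w16.png

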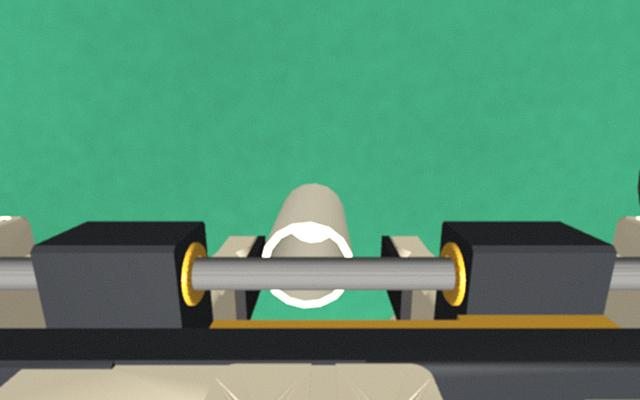

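```bash
python3 -m inch '[0.003,-0.0066,-0.003,0.5,0.4,0,0.055, 0.005,0,0,0,0,0,0.055, 0,0,0,0,0,0,0.055]'; python3 wl.py w16.png .586 -.2445 .073 110; python3 fit.py mid .0820 .020
```

```text
clock: 34.78
tool_pos: [0.5836, -0.2455, 0.2307]
orientation: [-69.3, 89.9, -49.2]
force: [0.2, -0.1, -0.4]
opening: 0.0549
t 34.77 grasp pt [ 0.5838 -0.2458  0.0717] jaw 110.0 j6 -65 open 0.0549 F [ 0.2 -0.1 -0.4]
 turn [0.02 0.04 0.1 ]  shift in turned axes (mm) [-1.3  0.2  2.6]  in current axes [-1.3  0.2  2.6]
mid tool y,z (mm) [ 0.7 -0. ] resid 1.64 1298 angles [-132.   14.  167.] h 0.0816
```

Centred to under 1 mm, so I'll close.

```bash
python3 -m inch '[0,0.0005,0,0,0,0,0.03, 0,0,0,0,0,0,0.03, 0,0,0,0,0,0,0.03, 0,0,0,0,0,0,0.03]'; python3 wl.py w17.png .4752 -.0075 .18 110; python3 fit.py mid .0820 .020; python3 - <<'E'
from h import *
d=np.load('pics/last.npz');Q=d['Q'];W=d['W'];c=d['c'].astype(int)
for z0 in np.arange(.015,.06,.01):
    m=(abs(W[...,2]-z0)<.004)&(abs(Q[...,1])<.032)&(abs(Q[...,2])<.05)&(c.max(-1)-c.min(-1)<50)&(np.mgrid[0:400,0:640][0]<258)
    p=Q[m]; 
    if len(p)>10: print('%.3f'%z0,len(p),'y range',np.percentile(p[:,1]*1000,[1,50,99]).round(1))
E
```

```text
clock: 35.33
tool_pos: [0.5835, -0.2449, 0.231]
orientation: [-62.9, 89.9, -42.9]
force: [-0.1, 0.6, -0.2]
opening: 0.0389
t 35.33 grasp pt [ 0.5838 -0.2451  0.072 ] jaw 110.0 j6 -65 open 0.0389 F [-0.1  0.6 -0.2]
 turn [0.04 0.06 0.11]  shift in turned axes (mm) [-108.   260.1  -20.6]  in current axes [-108.5  259.9  -20.3]
mid tool y,z (mm) [ 0.5 -0.2] resid 1.37 1363 angles [-134.   17.  166.] h 0.0817
0.015 312 y range [-16.6   0.5  17.6]
0.025 243 y range [-16.7   0.8  18.1]
0.035 252 y range [-16.8   0.2  17.9]
0.045 287 y range [-17.    0.7  18.4]
0.055 456 y range [-28.3   1.2  27.9]
```

```bash
python3 -m inch '[-0.04,0,0,0,0,0,0.03, -0.05,0,0,0,0,0,0.03, -0.012,0.0505,-0.004,0,0,0,0.03, 0,0.0505,-0.004,0,0,0,0.03, 0,0.0505,-0.004,0,0,0,0.03, 0,0.0505,-0.004,0,0,0,0.03, 0,0.0505,-0.004,0,0,0,0.03, 0,0,0,0,0,0,0.03]'; python3 wl.py w18.png .4755 -.0077 .092 110; python3 fit.py wide .069 .0275
```

```text
clock: 36.38
tool_pos: [0.4753, -0.0085, 0.3359]
orientation: [-12.3, 89.8, 7.7]
force: [0.7, -0.4, -0.1]
opening: 0.0392
t 36.38 grasp pt [ 0.4758 -0.0085  0.1769] jaw 110.0 j6 -93 open 0.0392 F [ 0.7 -0.4 -0.1]
 turn [-0.05  0.19  0.04]  shift in turned axes (mm) [84.9  0.7  0.5]  in current axes [84.9  0.8  0.2]
wide tool y,z (mm) [ 2.7 -2.4] resid 0.85 616 angles [-176.  -70.  174.] h 0.0688
```

View pics/w18.png

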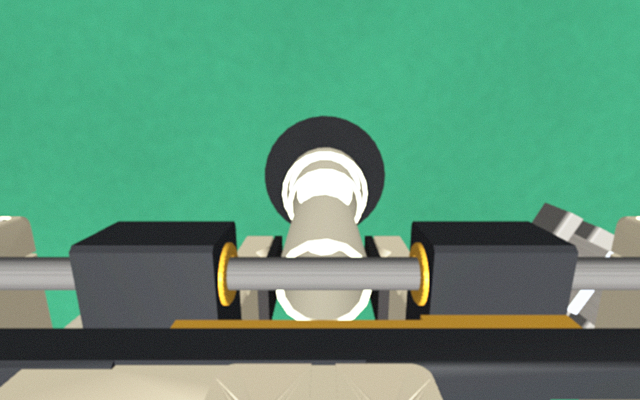

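```bash
python3 -m inch '[0.013,0.001,-0.001,0,0,0,0.03, 0.011,0,0,0,0,0,0.03, 0,0,0,0,0,0,0.03]'; python3 wl.py w19.png .4755 -.0077 .092 110; python3 fit.py wide .069 .0275 mid 0.162 .02
```

```text
clock: 36.8
tool_pos: [0.4751, -0.0106, 0.3095]
orientation: [-27.4, 89.9, -7.6]
force: [-0.0, -0.0, -0.8]
opening: 0.0389
t 36.80 grasp pt [ 0.4755 -0.0106  0.1505] jaw 109.8 j6 -93 open 0.0389 F [-0.  -0.  -0.8]
 turn [-0.25  0.12  0.06]  shift in turned axes (mm) [58.5  2.6  1.3]  in current axes [58.5  2.7  1.2]
wide tool y,z (mm) [ 3.5 -1.1] resid 0.85 746 angles [-176.  -73.  174.] h 0.0687
mid tool y,z (mm) [ 0.6 -0.3] resid 0.82 483 angles [-133.    9.  168.] h 0.1609
```

View pics/w19.png

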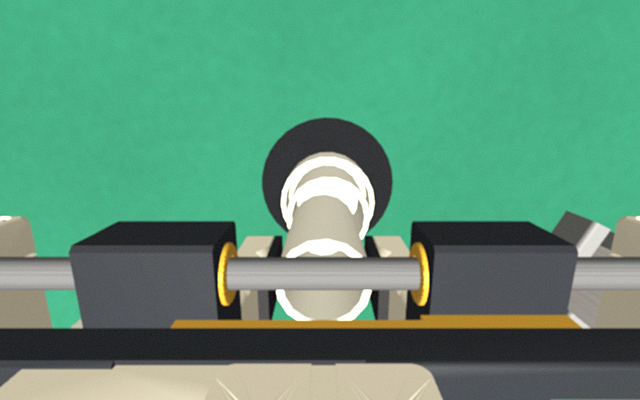

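```bash
python3 -m inch '[0.003,0.0028,0,0,0,0,0.03, 0.005,0,0,0,0,0,0.03, 0,0,0,0,0,0,0.03]'; python3 wl.py w20.png .4755 -.0077 .092 110; python3 fit.py wide .069 .0275
```

```text
clock: 37.22
tool_pos: [0.4748, -0.0084, 0.3013]
orientation: [-27.5, 89.8, -7.8]
force: [-0.6, -0.2, -0.8]
opening: 0.039
t 37.23 grasp pt [ 0.4752 -0.0084  0.1423] jaw 109.7 j6 -93 open 0.0390 F [-0.6 -0.2 -0.8]
 turn [-0.33  0.14  0.08]  shift in turned axes (mm) [50.3  0.4  0.9]  in current axes [50.3  0.4  0.8]
wide tool y,z (mm) [ 1.4 -1.4] resid 0.85 822 angles [-174.  -71.  176.] h 0.0687
```

```bash
python3 -m inch '[0.006,0.0007,-0.0005,0,0,0,0.03, 0.008,0.0003,0,0,0,0,0.03, 0.008,0.0003,0,0,0,0,0.03, 0,0,0,0,0,0,0.03]'; python3 wl.py w21.png .4755 -.0077 .092 110; python3 fit.py wide .069 .0275
```

```text
clock: 37.78
tool_pos: [0.4739, -0.0071, 0.278]
orientation: [-24.3, 89.8, -4.6]
force: [0.6, -0.1, -1.3]
opening: 0.039
t 37.77 grasp pt [ 0.4744 -0.0071  0.119 ] jaw 109.7 j6 -93 open 0.0390 F [ 0.6 -0.1 -1.3]
 turn [-0.3   0.17  0.08]  shift in turned axes (mm) [27.  -1.1  1.3]  in current axes [27.  -1.1  1.3]
wide tool y,z (mm) [-0.2 -1. ] resid 1.45 952 angles [-176.  -85.   17.] h 0.0687
```

View pics/w21.png

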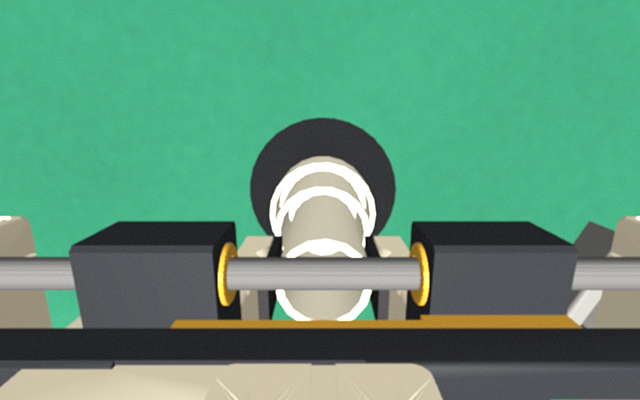

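The middle beaker is inside the wide one (rim columns 270–376) with no contact force, about 1 mm off-centre. I'll continue down.

```bash
python3 -m inch '[0.009,-0.0008,0,0,0,0,0.03, 0.007,0,0,0,0,0,0.03, 0.004,0,0,0,0,0,0.03, 0.003,0,0,0,0,0,0.03, 0.002,0,0,0,0,0,0.03]'; python3 wl.py w22.png .4755 -.0077 .092 110
```

```text
clock: 38.45
tool_pos: [0.4747, -0.0078, 0.2519]
orientation: [-20.2, 89.8, -0.5]
force: [-0.9, 0.3, -1.1]
opening: 0.0394
t 38.45 grasp pt [ 0.4754 -0.0078  0.0929] jaw 109.7 j6 -93 open 0.0394 F [-0.9  0.3 -1.1]
 turn [-0.3   0.23  0.09]  shift in turned axes (mm) [ 0.9 -0.2  0.8]  in current axes [ 0.9 -0.2  0.8]
```

```bash
python3 -m inch '[0.002,0,0,0,0,0,0.03, 0.002,0,0,0,0,0,0.03]'; python3 wl.py w22.png .4755 -.0077 .092 110
```

```text
clock: 38.75
tool_pos: [0.4756, -0.0077, 0.2506]
orientation: [-24.7, 89.6, -4.9]
force: [-8.6, 1.5, 27.5]
opening: 0.039
t 38.75 grasp pt [ 0.4766 -0.0078  0.0916] jaw 109.8 j6 -93 open 0.0390 F [-8.6  1.5 27.5]
 turn [-0.2   0.35  0.16]  shift in turned axes (mm) [-0.4  0.  -0.1]  in current axes [-0.4  0.  -0.1]
```

```bash
python3 -m inch '[-0.001,0,0,0,0,0,0.06, 0,0,0,0,0,0,0.06, 0,0,0,0,0,0,0.06, -0.04,0,0,0,0,0,0.06, -0.05,0,0,-0.2,0.3,0,0.05, 0,-0.047,0.0258,0,0,0,0.045, 0,-0.047,0.0258,0,0,0,0.045, 0,-0.047,0.0258,0,0,0,0.045, 0,-0.047,0.0258,0,0,0,0.045, 0,0,0,0,0,0,0.045]'; python3 wl.py w23.png .643 -.1548 .094 110;python3 fit.py slim .103 .013; python3 look.py d | grep -v -e 'ztop 0.01' -e 'ztop 0.02'
```

```text
clock: 40.05
tool_pos: [0.6418, -0.1526, 0.3452]
orientation: [-50.4, 89.7, -30.1]
force: [-1.4, 0.7, -0.6]
opening: 0.0447
t 40.05 grasp pt [ 0.6424 -0.153   0.1862] jaw 110.2 j6 -73 open 0.0447 F [-1.4  0.7 -0.6]
 turn [0.23 0.18 0.21]  shift in turned axes (mm) [92.2 -2.5  0.4]  in current axes [92.2 -2.1  0.1]
slim tool y,z (mm) [-2.7 -2.2] resid 0.84 493 angles [-173.   -3.  173.] h 0.1027
top [222. 163.] ztop 0.062 cen [728.9 229.6] [15.9 35.9] ang 84.4 circ [728.4 224.4] 18.0 86
top [384. 197.] ztop 0.046 cen [ 629.3 -155.5] [0.7 7.6] ang 15.7 circ [ 629.7 -155.4] 3.8 4
top [174. 275.] ztop 0.069 cen [481.4 363.1] [26.1 55.8] ang 84.3 circ [481.2 362.2] 29.4 324
scene [423. 163.] ztop 0.069 cen [475.3 289.9] [170.8  60. ] ang 84.7 circ [475.7 290.4] 88.3 295
scene [314. 166.] ztop 0.102 cen [479.4  -5.9] [38.  37.8] ang 71.8 circ [480.3  -8.1] 21.4 89
scene [255. 212.] ztop 0.103 cen [ 642.9 -153.9] [23.4 25.9] ang 86.6 circ [ 642.7 -154.8] 13.9 75
scene [429. 233.] ztop 0.061 cen [729.4 216.8] [38.2 39.3] ang 49.3 circ [729.6 217. ] 20.5 219
mat scene [ 0.4862 -0.0363  0.0009] ((469.5528869628906, -10.511541366577148), 53.37755584716797) 246 [ 0.48462434 -0.01880815]
```

View pics/w23.png

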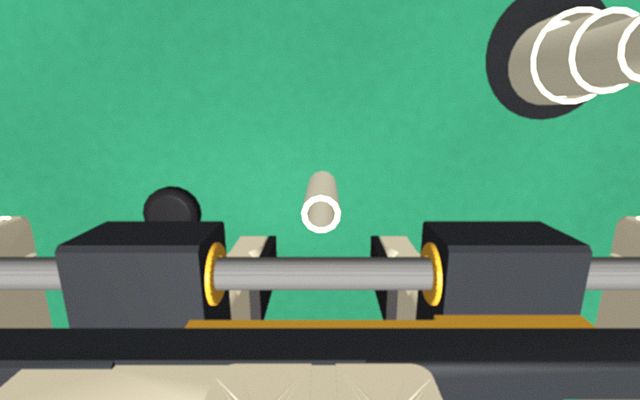

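The nest's middle beaker is seated (rim at 102 mm), and the slim beaker stands at (321,213), 2–3 mm left of centre. I'll descend in stages.

```bash
python3 -m inch '[0.025,-0.0025,-0.001,0,0,0,0.045, 0.025,0,0,0,0,0,0.045, 0,0,0,0,0,0,0.045]'; python3 wl.py w24.png .643 -.1548 .094 110;python3 fit.py slim .103 .013
```

```text
clock: 40.58
tool_pos: [0.6376, -0.1503, 0.2974]
orientation: [-31.5, 89.6, -11.0]
force: [0.0, -0.6, 0.8]
opening: 0.0448
t 40.58 grasp pt [ 0.6387 -0.1505  0.1384] jaw 110.5 j6 -73 open 0.0448 F [ 0.  -0.6  0.8]
 turn [0.55 0.34 0.2 ]  shift in turned axes (mm) [44.4 -6.1  3.5]  in current axes [44.4 -6.   3.2]
slim tool y,z (mm) [-4.6 -1.3] resid 0.85 565 angles [-174.  -50.  174.] h 0.1027
```

```bash
python3 -m inch '[0.004,-0.005,0.001,0.4,0.3,0,0.045, 0.015,-0.001,0,0,0,0,0.045, 0.013,-0.001,0,0,0,0,0.045, 0.006,-0.001,0,0,0,0,0.045, 0,0,0,0,0,0,0.045]'; python3 wl.py w24.png .643 -.1548 .094 110;python3 fit.py slim .103 .013
```

```text
clock: 41.25
tool_pos: [0.6428, -0.1575, 0.2612]
orientation: [-46.8, 89.5, -26.6]
force: [0.4, -0.5, 0.1]
opening: 0.0446
t 41.25 grasp pt [ 0.644  -0.1581  0.1022] jaw 110.2 j6 -73 open 0.0446 F [ 0.4 -0.5  0.1]
 turn [0.2  0.33 0.35]  shift in turned axes (mm) [8.2 2.4 1.1]  in current axes [8.1 2.5 1.1]
slim tool y,z (mm) [ 3.7 -2.7] resid 6.29 716 angles [-146.  -71.  115.] h 0.1028
```

View pics/w24.png

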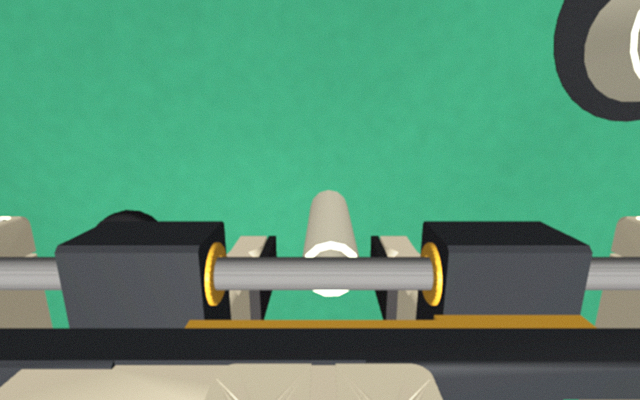

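```bash
python3 -m inch '[0.004,0.0034,0,0,0.3,0.3,0.045, 0.004,0,0,0,0,0,0.045, 0,0,0,0,0,0,0.045]'; python3 wl.py w25.png .643 -.1548 .094 110;python3 fit.py slim .103 .013
```

```text
clock: 41.68
tool_pos: [0.6419, -0.154, 0.2535]
orientation: [-34.8, 89.9, -14.6]
force: [-0.1, -0.5, -0.7]
opening: 0.0448
t 41.67 grasp pt [ 0.6421 -0.154   0.0945] jaw 110.2 j6 -73 open 0.0448 F [-0.1 -0.5 -0.7]
 turn [0.21 0.08 0.05]  shift in turned axes (mm) [ 0.5 -1.2  0.8]  in current axes [ 0.5 -1.2  0.8]
slim tool y,z (mm) [-0.7 -2.6] resid 4.34 765 angles [-123.   59.  143.] h 0.1027
```

View pics/w25.png

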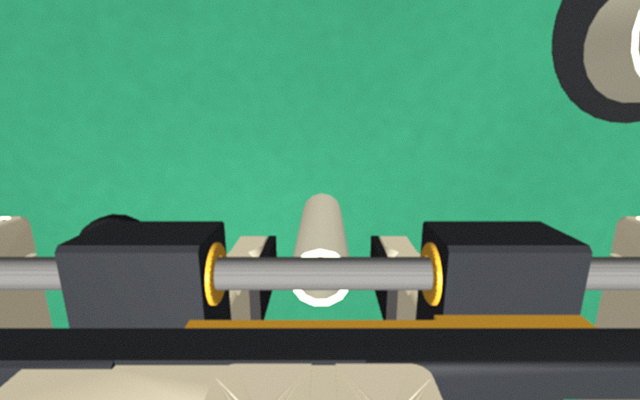

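The slim beaker is centred (columns 294–350). I'll nudge 1 mm and close.

```bash
python3 -m inch '[0,-0.0008,0,0,0,0,0.015, 0,0,0,0,0,0,0.015, 0,0,0,0,0,0,0.015, 0,0,0,0,0,0,0.015]'; python3 wl.py w26.png .4765 -.0078 .22 110;python3 fit.py slim .103 .013; python3 - <<'E'
from h import *
d=np.load('pics/last.npz');Q=d['Q'];W=d['W'];c=d['c'].astype(int)
for z0 in np.arange(.015,.08,.01):
    m=(abs(W[...,2]-z0)<.004)&(abs(Q[...,1])<.025)&(abs(Q[...,2])<.05)&(c.max(-1)-c.min(-1)<50)&(np.mgrid[0:400,0:640][0]<258)
    p=Q[m]; 
    if len(p)>10: print('%.3f'%z0,len(p),'y range',np.percentile(p[:,1]*1000,[1,50,99]).round(1),'z',np.percentile(p[:,2]*1000,2).round(1))
E
```

```text
clock: 42.22
tool_pos: [0.6423, -0.1549, 0.2541]
orientation: [-31.2, 89.9, -11.0]
force: [-0.4, -0.0, -0.8]
opening: 0.0259
t 42.23 grasp pt [ 0.6427 -0.1549  0.0951] jaw 110.2 j6 -73 open 0.0259 F [-0.4 -0.  -0.8]
 turn [0.21 0.13 0.08]  shift in turned axes (mm) [-124.9  194.9 -105.5]  in current axes [-125.3  195.1 -104.5]
slim tool y,z (mm) [ 0.4 -2.7] resid 1.74 713 angles [-125.   51.  140.] h 0.1027
0.015 99 y range [-11.7   1.4  12.5] z -15.2
0.025 115 y range [-11.6   0.8  12.4] z -15.3
0.035 129 y range [-11.5  -0.4  12.3] z -15.1
0.045 157 y range [-11.6   0.2  12.4] z -15.2
0.055 182 y range [-11.8   0.5  12.4] z -15.2
0.065 197 y range [-11.9   0.7  12.5] z -15.2
0.075 268 y range [-14.    0.7  15. ] z -15.1
```

View pics/w26.png

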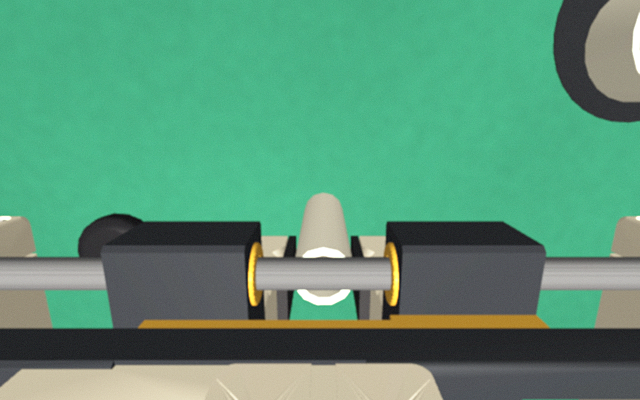

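```bash
python3 -m inch '[-0.04,0,0,0,0,0,0.015, -0.05,0,0,0,0,0,0.015, -0.04,0,0,0,0,0,0.015, 0,0.0473,-0.025,0,0,0,0.015, 0,0.0473,-0.025,0,0,0,0.015, 0,0.0473,-0.025,0,0,0,0.015, 0,0.0473,-0.025,0,0,0,0.015, 0,0,0,0,0,0,0.015]'; python3 wl.py w27.png .4786 -.0069 .125 110;python3 fit.py mid .102 .020
```

```text
clock: 43.28
tool_pos: [0.4782, -0.0087, 0.3867]
orientation: [18.8, 89.9, 38.9]
force: [0.4, -0.5, 0.3]
opening: 0.0254
t 43.27 grasp pt [ 0.4784 -0.0085  0.2277] jaw 110.1 j6 -92 open 0.0254 F [ 0.4 -0.5  0.3]
 turn [ 0.11  0.09 -0.03]  shift in turned axes (mm) [102.7   1.6   1. ]  in current axes [102.7   1.5   0.8]
mid tool y,z (mm) [ 2.8 -2.7] resid 0.86 402 angles [-175.  -64.  173.] h 0.1017
```

View pics/w27.png

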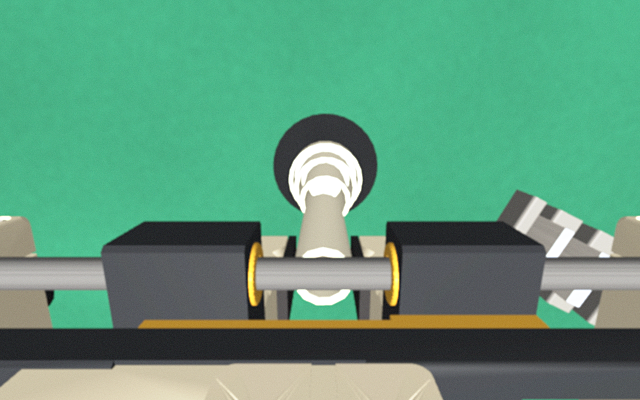

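```bash
python3 -m inch '[0.011,0.0018,0,0,0,0,0.015, 0.010,0,0,0,0,0,0.015, 0,0,0,0,0,0,0.015]'; python3 wl.py w28.png .4786 -.0069 .125 110;python3 fit.py mid .102 .020
```

```text
clock: 43.7
tool_pos: [0.48, -0.0084, 0.3635]
orientation: [-1.7, 90.0, 18.3]
force: [-0.7, 0.6, -0.5]
opening: 0.0256
t 43.70 grasp pt [ 0.4802 -0.0083  0.2045] jaw 110.0 j6 -93 open 0.0256 F [-0.7  0.6 -0.5]
 turn [-0.03  0.04  0.  ]  shift in turned axes (mm) [79.5  1.9 -0.8]  in current axes [79.5  1.9 -0.9]
mid tool y,z (mm) [ 2.3 -3.3] resid 0.85 494 angles [-174.  -61.  175.] h 0.1017
```

```bash
python3 -m inch '[0.001,0.002,-0.0009,0,0,0,0.015, 0,0,0,0,0,0,0.015]'; python3 wl.py w29.png .4786 -.0069 .125 110;python3 fit.py mid .102 .020
```

```text
clock: 44.0
tool_pos: [0.4791, -0.0071, 0.3627]
orientation: [-37.2, 90.0, -17.3]
force: [0.6, -0.5, 0.0]
opening: 0.0255
t 44.00 grasp pt [ 0.4792 -0.0071  0.2037] jaw 109.9 j6 -93 open 0.0255 F [ 0.6 -0.5  0. ]
 turn [-0.09  0.03  0.02]  shift in turned axes (mm) [78.7  0.4 -0.4]  in current axes [78.7  0.4 -0.5]
mid tool y,z (mm) [ 0.8 -2.6] resid 0.85 493 angles [-175.  -62.  173.] h 0.1017
```

View pics/w29.png

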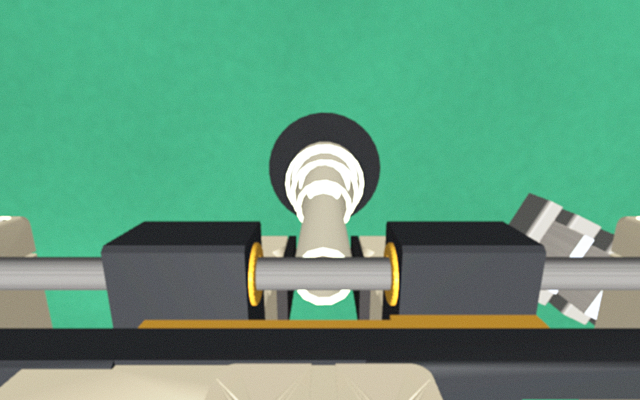

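The slim beaker is aligned over the nest to about 0.5 mm. I'll descend into it in stages.

```bash
python3 -m inch '[0.006,0.0003,0,0,0,0,0.015, 0.007,0.0003,0,0,0,0,0.015, 0.007,0.0003,0,0,0,0,0.015, 0,0,0,0,0,0,0.015]'; python3 wl.py w30.png .4786 -.0069 .125 110;python3 fit.py mid .102 .020
```

```text
clock: 44.55
tool_pos: [0.4787, -0.0062, 0.3413]
orientation: [-19.4, 89.9, 0.6]
force: [-0.6, -0.2, 0.0]
opening: 0.0254
t 44.55 grasp pt [ 0.4789 -0.0062  0.1823] jaw 109.9 j6 -93 open 0.0254 F [-0.6 -0.2  0. ]
 turn [-0.08  0.05  0.02]  shift in turned axes (mm) [57.3 -0.6 -0.4]  in current axes [57.3 -0.6 -0.4]
mid tool y,z (mm) [-0.1 -2.6] resid 1.12 614 angles [-175.  -62.  175.] h 0.1018
```

```bash
python3 -m inch '[0.009,-0.0005,0,0,0,0,0.015, 0.009,0,0,0,0,0,0.015, 0.009,0,0,0,0,0,0.015, 0,0,0,0,0,0,0.015]'; python3 wl.py w31.png .4786 -.0069 .125 110
```

```text
clock: 45.1
tool_pos: [0.4791, -0.0067, 0.3126]
orientation: [-17.5, 89.9, 2.4]
force: [0.3, 0.0, -1.1]
opening: 0.0258
t 45.10 grasp pt [ 0.4793 -0.0067  0.1536] jaw 109.9 j6 -93 open 0.0258 F [ 0.3  0.  -1.1]
 turn [-0.07  0.07  0.02]  shift in turned axes (mm) [28.6 -0.1 -0.5]  in current axes [28.6 -0.  -0.6]
```

View pics/w31.png

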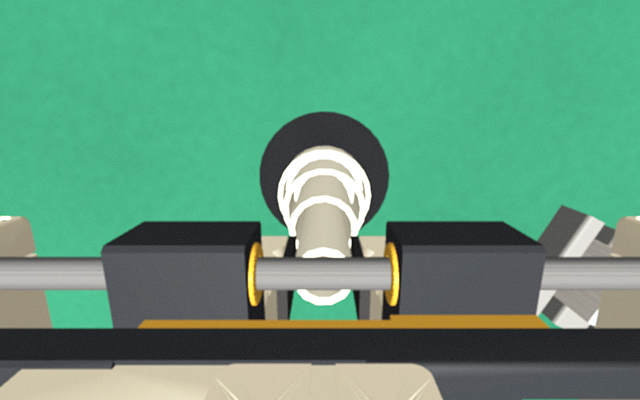

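It is inside with no contact force. I'll go on down.

```bash
python3 -m inch '[0.009,0,-0.0004,0,0,0,0.015, 0.008,0,0,0,0,0,0.015, 0.005,0,0,0,0,0,0.015, 0.003,0,0,0,0,0,0.015, 0.002,0,0,0,0,0,0.015, 0.002,0,0,0,0,0,0.015]'; python3 wl.py w32.png .4786 -.0069 .125 110
```

```text
clock: 45.9
tool_pos: [0.4801, -0.0065, 0.2839]
orientation: [-18.0, 89.7, 2.0]
force: [-3.8, 0.9, 22.6]
opening: 0.0254
t 45.90 grasp pt [ 0.4809 -0.0065  0.1249] jaw 110.0 j6 -93 open 0.0254 F [-3.8  0.9 22.6]
 turn [-0.    0.29  0.09]  shift in turned axes (mm) [-0.1  0.1 -1.5]  in current axes [-0.1  0.1 -1.5]
```

```bash
python3 -m inch '[-0.001,0,0,0,0,0,0.045, 0,0,0,0,0,0,0.045, 0,0,0,0,0,0,0.045, -0.04,0,0,0,0,0,0.045, -0.06,0,0,0,0,0,0.045, -0.02,0,0,0,0,0,0.045, 0,-0.055,0.01,0,0,0,0.045, 0,-0.055,0.01,0,0,0,0.045, 0,-0.055,0.01,0,0,0,0.045, 0,-0.055,0.01,0,0,0,0.045, 0,-0.055,0.01,0,0,0,0.045, 0,-0.05,0.01,0,0,0,0.045, 0,0,0,0,0,0,0.045]'; python3 look.py e; python3 - <<'E'
from h import *
im=cv2.imread('pics/escene.png'); t=cv2.imread('pics/etop.png')
cv2.imwrite('pics/ez.png',np.vstack([cv2.resize(im[110:220,260:500],(780,358)),cv2.resize(t[230:310,120:400],(780,223))]))
E
```

```text
clock: 47.58
tool_pos: [0.6534, -0.2993, 0.408]
orientation: [-7.2, 89.7, 13.1]
force: [-0.3, -0.1, -0.2]
opening: 0.0447
top [335. 128.] ztop 0.026 cen [835.3 -42.4] [20.2 78.9] ang 86.3 circ [834.9 -46.2] 39.7 209
top [229. 166.] ztop 0.062 cen [728.5 218.8] [38.4 38.2] ang 1.1 circ [728.2 217.8] 20.4 219
top [328. 268.] ztop 0.133 cen [479.6  -3.8] [24.1 23.7] ang 86.7 circ [480.3  -3.8] 12.6 62
top [199. 276.] ztop 0.069 cen [473.6 291.5] [172.3  58.6] ang 82.9 circ [470.8 292. ] 89.3 649
top [ 67. 346.] ztop 0.018 cen [339.1 583.4] [32.9 78. ] ang 89.8 circ [339.9 585.1] 40.6 396
mat top [ 0.4486 -0.013  -0.    ] ((466.95172119140625, -8.715174674987793), 53.86159896850586) 835 [ 0.45725444 -0.01045315]
scene [499. 133.] ztop 0.018 cen [341.7 583.6] [32.3 79.6] ang 89.8 circ [341.7 584.6] 39.8 118
scene [314. 164.] ztop 0.131 cen [483.1  -4.7] [24.9 23.8] ang 24.3 circ [482.7  -5.1] 13.1 67
scene [423. 163.] ztop 0.069 cen [475.9 290. ] [170.3  59.8] ang 83.8 circ [475.1 290.7] 88.4 291
scene [429. 233.] ztop 0.061 cen [729.7 216.4] [38.4 38.7] ang 3.4 circ [730.5 216.5] 20.6 225
scene [314. 290.] ztop 0.026 cen [837.2 -45.3] [80.5 21.7] ang 0.1 circ [837.2 -44.7] 40.3 371
scene [199. 259.] ztop 0.018 cen [ 717.3 -277.1] [49.1 48.7] ang 54.7 circ [ 717.4 -277.5] 25.6 364
mat scene [ 0.4857 -0.0344  0.0011] ((469.9078674316406, -10.670368194580078), 53.50750732421875) 247 [ 0.48441144 -0.01823034]
```

View pics/ez.png

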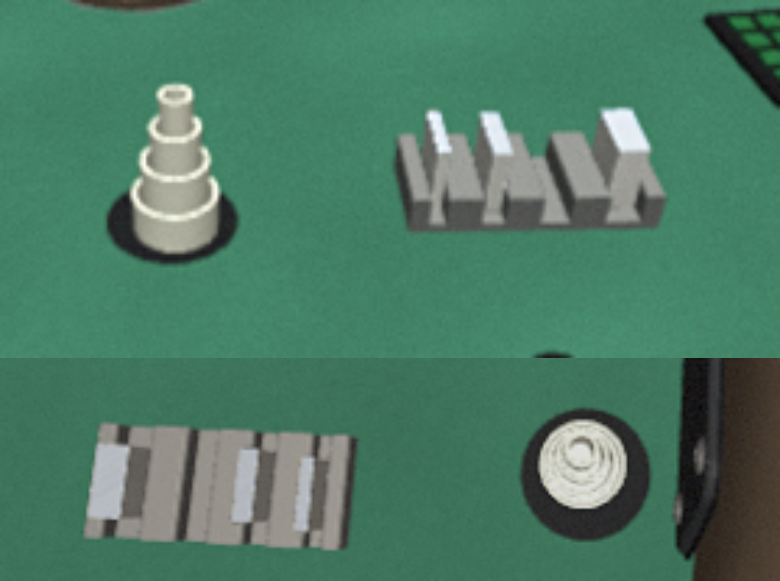

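View pics/etop.png

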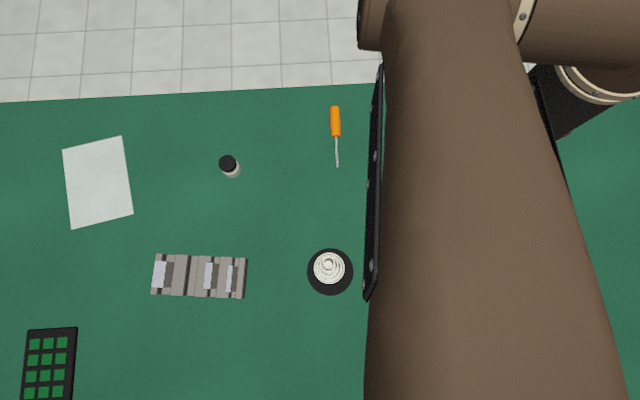

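```bash
python3 - <<'E'
from h import *
from scipy.optimize import least_squares
for n in ['top','scene']:
    s,W,C=snap(n); 
    a=np.radians(-5.9); cen=np.array([.4743,.2893])
    q=(W[...,:2]-cen)@np.array([[np.cos(a),-np.sin(a)],[np.sin(a),np.cos(a)]])*1000
    for nm,y0 in (('10',-80.25),('15',-34.25),('25',72.75)):
        m=(abs(q[...,1]-y0)<20)&(abs(q[...,0])<50)&(W[...,2]>.055)
        p=q[m];print(n,'plate',nm,cv2.minAreaRect(p.astype(np.float32)),'h',np.percentile(W[m][:,2],[5,50,95]).round(4),'dy',round(cv2.minAreaRect(p.astype(np.float32))[0][1]-y0,1))
    for nm,z,r in (('dish',.036,.035),('wide',.069,.0275),('mid',.102,.02),('slim',.133,.013)):
        m=(abs(W[...,2]-z)<.003)&(np.hypot(W[...,0]-.475,W[...,1]+.006)<.05)
        p=W[m][:,:2]
        f=lambda c:np.hypot(*(p-c).T)-(r-.00175)
        k=least_squares(f,p.mean(0),loss='soft_l1',f_scale=.001)
        g=abs(f(k.x))<.004
        # rim tilt: plane fit
        A=np.c_[p[g]-k.x,np.ones(g.sum())];co=np.linalg.lstsq(A,W[m][g][:,2],rcond=None)[0]
        print(n,nm,np.round(k.x*1000,1),g.sum(),'z %.4f'%co[2],'slope',np.round(co[:2],2))
E
```

```text
top plate 10 ((-4.307573318481445, -77.99781799316406), (55.31657409667969, 10.752043724060059), 0.2594781816005707) h [0.0567 0.0668 0.0695] dy 2.3
top plate 15 ((1.0585346221923828, -32.19194793701172), (15.665040969848633, 54.00307083129883), 89.7374038696289) h [0.0574 0.0672 0.0699] dy 2.1
top plate 25 ((-0.6136150360107422, 74.11040496826172), (26.346071243286133, 56.353965759277344), 89.02365112304688) h [0.0594 0.0674 0.0699] dy 1.4
top dish [472.6  -5.3] 140 z 0.0356 slope [0. 0.]
top wide [474.5  -4.8] 110 z 0.0684 slope [0. 0.]
top mid [477.5  -4.4] 82 z 0.1014 slope [ 0.01 -0.01]
top slim [480.3  -3.9] 55 z 0.1325 slope [-0.01  0.01]
scene plate 10 ((-1.7207260131835938, -79.72286224365234), (10.035354614257812, 56.271671295166016), 89.5175552368164) h [0.0559 0.0675 0.07  ] dy 0.5
scene plate 15 ((3.0528297424316406, -33.852317810058594), (59.789703369140625, 16.513092041015625), 0.29444700479507446) h [0.0577 0.0678 0.0698] dy 0.4
scene plate 25 ((1.7454166412353516, 72.37091064453125), (60.06051254272461, 25.5538330078125), 0.7743821740150452) h [0.057  0.0678 0.0698] dy -0.4
scene dish [472.3  -6.3] 79 z 0.0359 slope [-0.01  0.  ]
scene wide [475.   -6.1] 68 z 0.0692 slope [-0.02  0.01]
scene mid [478.   -6.1] 52 z 0.1019 slope [0.02 0.01]
scene slim [482.5  -4.8] 37 z 0.1324 slope [-0.03 -0.03]
```

```bash
python3 -c "
from plant import ctrl
o=ctrl.get_obs();print(o['clock'],abs(o['qvel']).max());print(ctrl.close_job())"
```

```text
47.775 1.0799391964731677
the job is handed in; nothing more can be done
None
```

The job is done and handed in at about 48 s, well inside the 210 s limit. I set the dish on the mat and nested all three beakers in it. The 10, 15 and 25 mm plates stand in their own grooves. The 20 mm plate was not in this scene.

What the last camera checks showed before handing in:
- **Dish:** about 5 mm from the mat's centre, with its rim level at 36 mm.
- **Beakers:** rims at about 69, 102 and 132.5 mm, against 69, 102 and 133 when fully seated. The slim beaker is the farthest off-centre, about 8–10 mm from the dish's axis (limit 18 mm).
- **Plates:** tops at about 67–68 mm, against 68 when fully down. They are within 5 mm along their grooves (limit 18 mm).
- **Other objects:** the jar, screwdriver and lens cap have not moved. I saw no knock to the dish or the wide beaker.
- **Gripper:** it was clear of everything.

**Where readings disagreed:** the two fixed cameras differ by about 2 mm. Across the grooves, the top camera puts the plates 1.4–2.3 mm off-centre, while the scene camera says within 0.5 mm. The limit is 4 mm.

**What went wrong:** my first grip on the middle beaker tilted it about 7°. I put it back down, gripped it again and checked it was upright before nesting it.

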